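Charge the bench shaker with beads and hold its enabling paddle

TASK

Use the orange-handled scoop, not the fingers, to bring at least four of the five blue milling beads from the aluminium trough into the white dish on the bench shaker, then stand the scoop upright on the bench. Then press the shaker's spring-loaded enabling paddle down with the fingers to its middle position (level, against the green mark), never on into the red trip zone at the bottom, keep it there for three seconds, and finish still holding it there. Leave the capped vial, the battery and the copper flange where they are.

Things in the scene. Friction and masses are not known exactly. Their poses are not given: they have to be found in the camera images.
- trough: Open aluminium trough fixed to the bench, 200 x 68 x 26 mm outside, walls 2 mm (inside 196 x 64 mm, inner floor at z 3 mm). Origin: centre of its underside, local x along its length. The +x end wall is 38 mm high, inner face at x 98 mm, with a 35 degree fillet at its foot (starts at x 84 mm, 10 mm high). The beads start between x 0 and 70 mm; the -x part is empty.
- bead1_center (a point): Centre of blue ceramic bead 1: a ball of 16 mm diameter, 14 g, which rolls freely; lies in the trough.
- bead2_center (a point): Centre of blue ceramic bead 2: a ball of 16 mm diameter, 14 g, which rolls freely; lies in the trough.
- bead3_center (a point): Centre of blue ceramic bead 3: a ball of 16 mm diameter, 14 g, which rolls freely; lies in the trough.
- bead4_center (a point): Centre of blue ceramic bead 4: a ball of 16 mm diameter, 14 g, which rolls freely; lies in the trough.
- bead5_center (a point): Centre of blue ceramic bead 5: a ball of 16 mm diameter, 14 g, which rolls freely; lies in the trough.
- scoop: Loose 90 g steel scoop standing on the bench. Origin: centre of the pan's underside, z up, open mouth to local +x. Pan x -30 to +30 mm, 56 mm wide; floor 2 mm thick, no front lip; side walls 22 mm high, 2 mm thick, only along x -30 to +2 mm; back wall 26 mm high at x -30 to -28 mm. Upright handle: see scoop_handle.
- scoop_handle (a point): Centre of the top of the scoop's upright orange square handle (16 x 16 mm, sides along the scoop's x and y), at x -38, y 0, z 120 mm in the scoop's frame; the handle reaches down to the bench.
- shaker: White bench shaker fixed to the bench; origin: centre of its underside; front (with the paddle) is local -x. Housing 130 (x) x 140 (y) mm, top plate at z 44 mm carrying the fixed dish. Its paddle: steel plate 50 mm wide, free end 98 mm from the hinge line (along local y, at x -68, z 35 mm). White gauge plate on the paddle's +y side: green mark = middle, red mark below.
- dish_floor (a point): Centre of the floor of the round open dish on the shaker. Dish 97 mm outside diameter, 38 mm high (rim at 35 mm above this point, 82 mm above the bench), clear width inside about 80 mm.
- paddle (a joint): Angle of the spring-loaded paddle, rad: 0 released (free end raised, 0.25 above level), 0.25 middle = run position (level, at the green mark), 0.5 fully down. Run band 0.16 to 0.34; beyond 0.42 it trips. Grows as pressed down; springs back when let go. About 5 N on the pad starts it, about 9 N hold it at the middle.
- paddle_pad (a point): Point on the top of the yellow pressing pad (40 x 46 mm) on the paddle, 78 mm from the hinge line, moves with the paddle; about 60 mm above the bench when released, 41 mm when the paddle is level. Paddle's free end is 20 mm further out.
- vial: Bystander: white capped vial, 36 mm diameter, 46 mm high; origin under its centre.
- battery: Bystander: green and yellow 9 V block battery, 27 x 50 x 18 mm; origin under its centre.
- copper_flange: Bystander: small copper flange, 27 mm diameter, 14 mm high; origin under its centre.
Mind the look-alikes: they are no part of the job. Of the things that look like the scoop, the middle-sized one is meant.

How it is judged (in metres and radians):
On the way, in this order (a step that is already met when the one before it is completed fails the run):
1. at least four beads lie in the dish ((((horizontal distance between bead1_center and dish_floor below 0.046 m and z of bead1_center in the frame of dish_floor between 0 and 0.036 m) and (horizontal distance between bead2_center and dish_floor below 0.046 m and z of bead2_center in the frame of dish_floor between 0 and 0.036 m) and (horizontal distance between bead3_center and dish_floor below 0.046 m and z of bead3_center in the frame of dish_floor between 0 and 0.036 m) and (horizontal distance between bead4_center and dish_floor below 0.046 m and z of bead4_center in the frame of dish_floor between 0 and 0.036 m)) or ((horizontal distance between bead1_center and dish_floor below 0.046 m and z of bead1_center in the frame of dish_floor between 0 and 0.036 m) and (horizontal distance between bead2_center and dish_floor below 0.046 m and z of bead2_center in the frame of dish_floor between 0 and 0.036 m) and (horizontal distance between bead3_center and dish_floor below 0.046 m and z of bead3_center in the frame of dish_floor between 0 and 0.036 m) and (horizontal distance between bead5_center and dish_floor below 0.046 m and z of bead5_center in the frame of dish_floor between 0 and 0.036 m)) or ((horizontal distance between bead1_center and dish_floor below 0.046 m and z of bead1_center in the frame of dish_floor between 0 and 0.036 m) and (horizontal distance between bead2_center and dish_floor below 0.046 m and z of bead2_center in the frame of dish_floor between 0 and 0.036 m) and (horizontal distance between bead4_center and dish_floor below 0.046 m and z of bead4_center in the frame of dish_floor between 0 and 0.036 m) and (horizontal distance between bead5_center and dish_floor below 0.046 m and z of bead5_center in the frame of dish_floor between 0 and 0.036 m)) or ((horizontal distance between bead1_center and dish_floor below 0.046 m and z of bead1_center in the frame of dish_floor between 0 and 0.036 m) and (horizontal distance between bead3_center and dish_floor below 0.046 m and z of bead3_center in the frame of dish_floor between 0 and 0.036 m) and (horizontal distance between bead4_center and dish_floor below 0.046 m and z of bead4_center in the frame of dish_floor between 0 and 0.036 m) and (horizontal distance between bead5_center and dish_floor below 0.046 m and z of bead5_center in the frame of dish_floor between 0 and 0.036 m)) or ((horizontal distance between bead2_center and dish_floor below 0.046 m and z of bead2_center in the frame of dish_floor between 0 and 0.036 m) and (horizontal distance between bead3_center and dish_floor below 0.046 m and z of bead3_center in the frame of dish_floor between 0 and 0.036 m) and (horizontal distance between bead4_center and dish_floor below 0.046 m and z of bead4_center in the frame of dish_floor between 0 and 0.036 m) and (horizontal distance between bead5_center and dish_floor below 0.046 m and z of bead5_center in the frame of dish_floor between 0 and 0.036 m)))), for 0.3 s.
2. the scoop stands on the bench, let go (height (world z) of scoop below 0.01 m and angle between scoop's own z axis and vertical below 0.15 rad and contact force between the fingers and scoop below 0.1 N), for 0.3 s.
3. the paddle is held in its middle band by the fingers for three seconds (value of joint paddle between 0.16 and 0.34 rad and contact force between the fingers and shaker above 2 N), for 3 s.
At the end, for the whole second after the job is handed in: At least four of the five beads lie in the dish, the scoop stands upright on the bench untouched, and the fingers still press the paddle (more than 2 N), steady, at 0.16 to 0.34 rad of its 0.5 rad travel (all of step 2 and all of step 3 and (((horizontal distance between bead1_center and dish_floor below 0.046 m and z of bead1_center in the frame of dish_floor between 0 and 0.036 m) and (horizontal distance between bead2_center and dish_floor below 0.046 m and z of bead2_center in the frame of dish_floor between 0 and 0.036 m) and (horizontal distance between bead3_center and dish_floor below 0.046 m and z of bead3_center in the frame of dish_floor between 0 and 0.036 m) and (horizontal distance between bead4_center and dish_floor below 0.046 m and z of bead4_center in the frame of dish_floor between 0 and 0.036 m)) or ((horizontal distance between bead1_center and dish_floor below 0.046 m and z of bead1_center in the frame of dish_floor between 0 and 0.036 m) and (horizontal distance between bead2_center and dish_floor below 0.046 m and z of bead2_center in the frame of dish_floor between 0 and 0.036 m) and (horizontal distance between bead3_center and dish_floor below 0.046 m and z of bead3_center in the frame of dish_floor between 0 and 0.036 m) and (horizontal distance between bead5_center and dish_floor below 0.046 m and z of bead5_center in the frame of dish_floor between 0 and 0.036 m)) or ((horizontal distance between bead1_center and dish_floor below 0.046 m and z of bead1_center in the frame of dish_floor between 0 and 0.036 m) and (horizontal distance between bead2_center and dish_floor below 0.046 m and z of bead2_center in the frame of dish_floor between 0 and 0.036 m) and (horizontal distance between bead4_center and dish_floor below 0.046 m and z of bead4_center in the frame of dish_floor between 0 and 0.036 m) and (horizontal distance between bead5_center and dish_floor below 0.046 m and z of bead5_center in the frame of dish_floor between 0 and 0.036 m)) or ((horizontal distance between bead1_center and dish_floor below 0.046 m and z of bead1_center in the frame of dish_floor between 0 and 0.036 m) and (horizontal distance between bead3_center and dish_floor below 0.046 m and z of bead3_center in the frame of dish_floor between 0 and 0.036 m) and (horizontal distance between bead4_center and dish_floor below 0.046 m and z of bead4_center in the frame of dish_floor between 0 and 0.036 m) and (horizontal distance between bead5_center and dish_floor below 0.046 m and z of bead5_center in the frame of dish_floor between 0 and 0.036 m)) or ((horizontal distance between bead2_center and dish_floor below 0.046 m and z of bead2_center in the frame of dish_floor between 0 and 0.036 m) and (horizontal distance between bead3_center and dish_floor below 0.046 m and z of bead3_center in the frame of dish_floor between 0 and 0.036 m) and (horizontal distance between bead4_center and dish_floor below 0.046 m and z of bead4_center in the frame of dish_floor between 0 and 0.036 m) and (horizontal distance between bead5_center and dish_floor below 0.046 m and z of bead5_center in the frame of dish_floor between 0 and 0.036 m))) and velocity of joint paddle between -0.05 and 0.05 rad/s); the arm keeps its last pose, push and grip.
It fails at once if the paddle is pressed into the trip zone (beyond 0.42 rad) (value of joint paddle above 0.42 rad).
It fails at once if the fingers handle a bead (contact force between the fingers and bead1 above 1 N or contact force between the fingers and bead2 above 1 N or contact force between the fingers and bead3 above 1 N or contact force between the fingers and bead4 above 1 N or contact force between the fingers and bead5 above 1 N).
It fails at once if vial, battery or copper flange moved more than 30 mm (distance of any of vial, battery, copper_flange from where it was at the start of the episode above 0.03 m).
It also fails if it takes over 72 s, if anything falls off the work surface, if the arm or the gripper's body presses on something with over 40 N, if the wrist force passes 120 N, or if a joint passes its speed limit or range.

ROBOT

A 7-joint arm with a two-finger parallel gripper is mounted at the origin on a cart in front of the work surface, level with it; the furniture and walls round the work are solid. World frame = base frame: x ahead of the robot, y to its left, z up, the work surface at z = 0. Lengths are in m, angles in degrees, forces in N, time in s.
With the tool pointing down it reaches from about 0.4 to 0.875 m from the base axis. Payload 6.5 kg.
Tool frame: the origin (TCP) lies on the centre line of the jaws, within the pads' length; the fingertips stand 25 mm ahead of it and the grasp point (between the pads) lies 6 mm ahead of it; z points along the fingers, y is the line along which they close (so a half turn about z gives the same grasp; the last joint's range is limited). The gripper opens to 88 mm and grips with 3 to 60 N. Pads are 18 mm wide; open, the fingers measure 123 mm over their backs; the gripper's body (75 mm by 187 mm) begins 45 mm behind the grasp point.
Start: joints at [-70.256, 30.733, -0.252, 88.115, 0.149, 61.152, -4.079], TCP at [0.26, 0.596, 0.237] pointing down, gripper open.
Joint ranges: [-154.64, 154.64], [-21.42, 123.67], [-72.66, 72.17], [13.99, 137.28], [-74.86, 254.86], [10.95, 109.41], [-158.01, 158.01]. Speed limits (degrees/s): [136.94, 136.94, 180, 180, 180, 180, 180].

INTERFACE

Orientations are given as [roll, pitch, yaw] about the fixed x, y, z axes, in that order (R = Rz(yaw) Ry(pitch) Rx(roll)).
In Python, from bench import monitor, imaging, ticket, nets gives the robot as it stands.
- The arm moves only by the tool jog_arm, never from a script. Its argument "series" is a list that holds one entry, the list of rows, each a list of 7 numbers: the turn, a rotation vector about the tool's x, y, z in rad, then the shift along the tool's x, y, z in mm, then the closure, from -1 (fully open) to 1 (shut). In form: [[[ax, ay, az, tx, ty, tz, grip], ...]]. A call has 1 to 8 rows; each row shifts and turns the commanded pose from where the row before left it, along the tool's axes as they then stand; what a row does not reach is not made up. A row lasts 1/10 s, in which the tool goes at most 50 mm and 8.59 degrees, less where a joint would pass 70% of its speed; a pose out of reach is approached as far as the arm can. A call is refused whole if a number of a shift passes 50 or a number of a turn 0.15, either way. A call with a gripper value outside its range is refused whole. The fingers move at their own pace and stop on an object; "force" is the grip in N (left out, the last holds). Time passes only in rows, so rows that do not move let the fingers close. It gives the time, the measured TCP pose, the force, the opening and the grip force at its end, in the units of the state.
- monitor.get_obs(): the state, without advancing time (a new reading comes with each control period).
- imaging.get_image(name): name is "scene" or "top" or "wrist"; returns a dict with "frame" (384x512x3 uint8, blue, green, red), "z_map" (384x512 float32, m along the optical axis (not along the pixel's ray), 0 where there is no reading), "camera_matrix" (3x3 intrinsics, pixels), "R" (3x3) and "t" (3): a world point X has camera coordinates R X + t. Camera axes: x right, y down, z forward; pixel columns grow to the right and rows downward; lengths in m; the calibration is good to about 2 mm. A picture is of the moment at which its call begins.
- ticket.sign_off(): hands the job in; it is judged then, once.
Trained networks look in the newest picture that a camera, given by its name, has taken for a name from the list of things; names that differ only in an ending like _2 or _b are one class to them, and where a whole thing is asked for, a point or a joint stands for the part that bears it (a point fixed in the world has none). Each returns a list of dicts, best first, with "score" (0 to 1); they miss things now and then, are a little off and sometimes report something else, mostly with a low value. They report only what shows in the picture. A call takes as long as a camera call. They do not tell look-alikes from the thing itself.
- nets.regions_of(camera, target): "pixels" (384x512 bool, what is visible of it) and "box" ([left, top, right, bottom] in pixels, round what is visible of it).
- nets.tip_of(camera, target): "location" ([column, row] in pixels: a listed point, or the origin of a listed thing).
The state is a dict: "time": time; "q": joint angles; "joint_velocities": joint speeds; "effort": joint torques, N m; "tool_pos": TCP position; "orientation": TCP orientation; "contact_force": force on the tool from outside, world axes, zero at the start; "ft_torque": the same for the moment, N m; "opening": opening from 0.0 (shut) to 1.0 (fully open); "grasp_force": force on a finger pad.
Only numpy, scipy, OpenCV 4.12 (cv2) and the standard library are available. Lean on these libraries where they do the work, as an engineer would, in place of code of your own. Each camera call takes 0.05 s, during which the arm holds its last target. There are 200 camera calls.

## Working session

There is one attempt and no reset: what is moved stays moved. The work goes in short steps, Python scripts to look and compute and a tool call to move; the robot and the scene stay as the last step left them, time stands still between calls to the robot, and variables do not carry over. Pictures are saved under pics/ and viewed, at most 10 in all, crops included, and the job is handed in when it is done.

Besides the shell and the picture viewer there is one more tool, called after "Call:" as name([rows], argument=value, ...), one row to a line, values as JSON. jog_arm: Moves the arm, as the interface text tells. Its arguments: {"type":"object","properties":{"series":{"type":"array","items":{"type":"array","items":{"type":"array","items":{"type":"number"}}}},"force":{"type":"number"}},"required":["series"]}

```bash
mkdir -p pics; cat > h.py <<'E'
import numpy as np, cv2
from bench import monitor, imaging, ticket, nets
def pix2w(im,u,v,z=None):
    K=im["camera_matrix"];R=np.array(im["R"]);t=np.array(im["t"])
    d=np.linalg.inv(K)@np.array([u,v,1.0])
    c=-R.T@t; w=R.T@d
    if z is None:
        zz=im["z_map"][int(round(v)),int(round(u))]
        return c+w*zz
    return c+w*(z-c[2])/w[2]
def cloud(im,mask=None):
    Z=im["z_map"]; v,u=np.nonzero((Z>0) if mask is None else (Z>0)&mask)
    K=im["camera_matrix"];P=np.linalg.inv(K)@np.stack([u,v,np.ones_like(u)]).astype(float)*Z[v,u]
    return (np.array(im["R"]).T@(P-np.array(im["t"])[:,None])).T,u,v
E
python3 - <<'E'
from h import *
np.set_printoptions(precision=3,suppress=True)
for c in ["top","scene"]:
    im=imaging.get_image(c); cv2.imwrite(f"pics/{c}0.png",cv2.resize(im["frame"],(768,576)))
    for n in ["trough","scoop","scoop_handle","shaker","dish_floor","paddle_pad","bead1_center","vial","battery","copper_flange"]:
        for r in nets.tip_of(c,n)[:6]:
            u,v=r["location"]
            try: print(c,n,round(r["score"],2),np.round([u,v]),pix2w(im,u,v))
            except Exception as e: print(e)
print(monitor.get_obs())
E
```

```text
top trough 0.87 [171. 213.] [ 0.508  0.239 -0.001]
top trough 0.63 [310. 185.] [ 0.605 -0.209  0.046]
top scoop 0.94 [232. 231.] [0.453 0.036 0.001]
top scoop 0.8 [262. 256.] [ 0.373 -0.062 -0.002]
top scoop 0.77 [266. 120.] [ 0.82  -0.066 -0.002]
top scoop_handle 0.84 [222. 223.] [0.477 0.06  0.118]
top scoop_handle 0.62 [256. 124.] [ 0.775 -0.037  0.142]
top scoop_handle 0.54 [258. 269.] [ 0.331 -0.048 -0.005]
top shaker 0.8 [310. 184.] [ 0.608 -0.21   0.047]
top shaker 0.17 [221. 224.] [0.474 0.062 0.114]
top dish_floor 0.58 [312. 181.] [ 0.616 -0.215  0.048]
top paddle_pad 0.96 [304. 225.] [ 0.476 -0.189  0.059]
top bead1_center 0.53 [170. 222.] [0.479 0.243 0.   ]
top vial 0.57 [236. 159.] [0.681 0.029 0.046]
top battery 0.65 [372. 259.] [ 0.374 -0.411  0.016]
top copper_flange 0.54 [308. 183.] [ 0.61  -0.203  0.044]
top copper_flange 0.4 [194. 155.] [0.698 0.168 0.007]
scene trough 0.78 [201. 183.] [0.502 0.219 0.02 ]
scene scoop 0.91 [309. 198.] [ 0.834 -0.049 -0.001]
scene scoop 0.61 [208. 222.] [ 0.445  0.026 -0.001]
scene scoop 0.53 [196. 248.] [ 0.357 -0.073  0.003]
scene 
[... 409 characters left out ...]
. 197.] [0.681 0.02  0.02 ]
scene copper_flange 0.63 [201. 183.] [0.504 0.218 0.02 ]
scene copper_flange 0.6 [253. 180.] [0.702 0.152 0.003]
scene copper_flange 0.6 [270. 201.] [ 0.692  0.011 -0.   ]
{'time': 1.1, 'q': array([-70.256,  30.734,  -0.252,  88.115,   0.148,  61.152,  -4.081]), 'joint_velocities': array([-0.012,  0.003, -0.   , -0.012,  0.015, -0.017,  0.028]), 'effort': array([ -0.001, -57.092,   0.99 , -25.194,  -0.056,   0.011,   0.   ]), 'tool_pos': array([0.26 , 0.596, 0.237]), 'orientation': array([-180.   ,    0.001,  156.463]), 'contact_force': array([ 0.324, -0.869,  0.218]), 'ft_torque': array([ 0.025, -0.005,  0.016]), 'grasp_force': 0.0, 'opening': 1.0004500384162458}
```

View pics/top0.png

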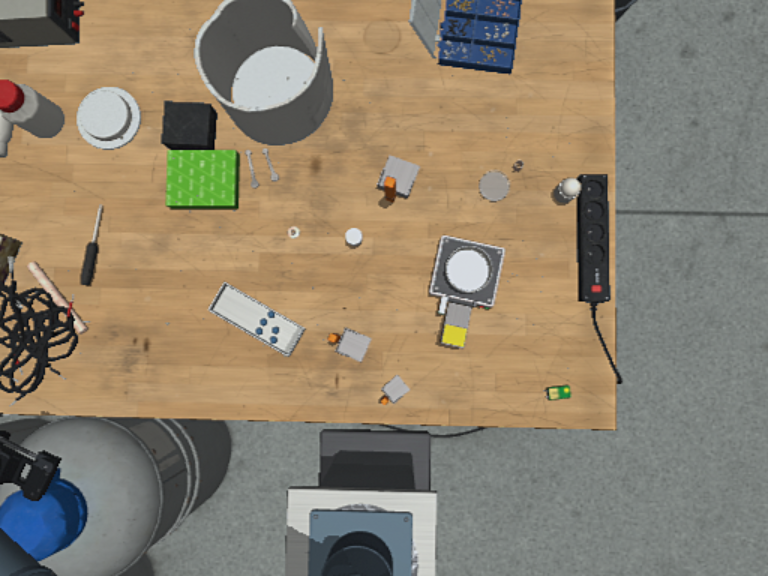

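View pics/scene0.png

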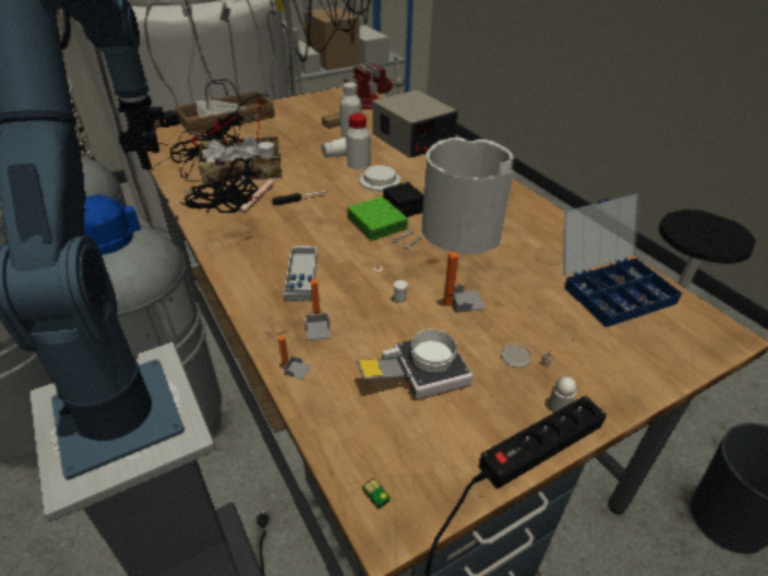

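```bash
python3 - <<'E'
from h import *
np.set_printoptions(precision=4,suppress=True)
im=imaging.get_image("top")
P,u,v=cloud(im)
def box(x0,x1,y0,y1,z0,z1):
    m=(P[:,0]>x0)&(P[:,0]<x1)&(P[:,1]>y0)&(P[:,1]<y1)&(P[:,2]>z0)&(P[:,2]<z1); return m
def rect(m,n):
    r=cv2.minAreaRect((P[m][:,:2]*1000).astype(np.float32)); print(n,m.sum(),r,"z",np.percentile(P[m][:,2],[5,50,95]))
m=box(.4,.6,.12,.35,.012,.06); rect(m,"trough walls")
m=box(.4,.6,.12,.35,.030,.06); print("hiwall",P[m].mean(0) if m.any() else None)
m=box(.40,.50,.0,.1,.09,.14); rect(m,"handle"); print(P[m].mean(0))
print("scoop handle low", )
for b,n in (((.40,.52,-.02,.1,.0015,.03),"scoop"),((.52,.7,-.3,-.13,.038,.055),"shaker top"),((.52,.7,-.3,-.13,.07,.09),"dish rim"),((.4,.53,-.25,-.13,.05,.07),"pad")):
    m=box(*b); 
    if m.any(): rect(m,n); print(P[m].mean(0))
b=im["frame"].astype(int); bl=(b[v,u,0]-b[v,u,2]>25); m=box(.4,.6,.12,.35,0,.06)&bl
print("beads px",m.sum()); mask=np.zeros(b.shape[:2],np.uint8); mask[v[m],u[m]]=1
n,l,s,c=cv2.connectedComponentsWithStats(mask)
for i in range(1,n): print(s[i,4],c[i],pix2w(im,*c[i],z=.011))
E
```

```text
trough walls 315 ((523.1809692382812, 229.11572265625), (203.701416015625, 104.21298217773438), 61.56557083129883) z [0.013  0.0244 0.0337]
hiwall [0.4843 0.1965 0.0348]
handle 31 ((472.9371643066406, 62.1933708190918), (15.435586929321289, 14.872843742370605), 67.16184997558594) z [0.1034 0.1177 0.1239]
[0.4727 0.0619 0.116 ]
scoop handle low
scoop 392 ((459.80499267578125, 40.15717315673828), (119.2274398803711, 119.95218658447266), 89.68997192382812) z [0.0016 0.0035 0.0206]
[0.4593 0.0371 0.0051]
shaker top 1611 ((599.4559936523438, -208.43423461914062), (138.70960998535156, 169.71624755859375), 79.58238983154297) z [0.0389 0.0442 0.051 ]
[ 0.6095 -0.2088  0.0445]
dish rim 91 ((620.1644287109375, -212.2538299560547), (92.98068237304688, 93.8021469116211), 0.14886634051799774) z [0.0709 0.0776 0.0845]
[ 0.6241 -0.2136  0.0776]
pad 251 ((493.7219543457031, -181.0567626953125), (62.21651840209961, 63.90870666503906), 79.27496337890625) z [0.0507 0.0575 0.0657]
[ 0.4859 -0.1847  0.0577]
beads px 71
15 [180.4667 209.1333] [0.5196 0.2064 0.011 ]
13 [175.3846 214.3846] [0.5022 0.2223 0.011 ]
13 [172.3846 220.3846] [0.4826 0.2314 0.011 ]
14 [183.2857 219.5   ] [0.4863 0.196  0.011 ]
16 [181.9375 226.125 ] [0.4648 0.1996 0.011 ]
```

Call:
jog_arm([
  [[0, 0, 0, 0, 0, 0, -1]],
])

```text
time: 1.25
tool_pos: [0.2596, 0.5959, 0.2373]
orientation: [180.0, 0.0, 156.5]
contact_force: [0.2, 0.4, 0.7]
opening: 1.003
grasp_force: 0.0
```

Call:
jog_arm([
  [[0, 0, 0, -28, -23, -12, -1], [0, 0, 0, -28, -23, -12, -1], [0, 0, 0, -28, -23, -12, -1], [0, 0, 0, -28, -23, -12, -1], [0, 0, 0, -28, -23, -12, -1], [0, 0, 0, -28, -23, -12, -1], [0, 0, 0, -28, -23, -12, -1], [0, 0, 0, -28, -23, -12, -1]],
])

```text
time: 2.05
tool_pos: [0.392, 0.3364, 0.334]
orientation: [180.0, 0.0, 156.5]
contact_force: [0.7, 0.4, -0.2]
opening: 1.004
grasp_force: 0.0
```

Call:
jog_arm([
  [[0, 0, 0, -28, -23, -4, -1], [0, 0, 0, -28, -23, -4, -1], [0, 0, 0, -28, -23, -4, -1], [0, 0, 0, -28, -23, -4, -1], [0, 0, 0, 0, 0, 0, -1], [0, 0, 0, 0, 0, 0, -1], [0, 0, 0, 0, 0, 0, -1]],
])

```text
time: 2.75
tool_pos: [0.4567, 0.21, 0.3492]
orientation: [180.0, -0.0, 156.6]
contact_force: [-0.3, -0.4, -0.4]
opening: 1.002
grasp_force: 0.0
```

```bash
python3 - <<'E'
from h import *
im=imaging.get_image("wrist"); cv2.imwrite("pics/w1.png",cv2.resize(im["frame"],(768,576))); print(im["R"],im["t"],-np.array(im["R"]).T@im["t"])
print(monitor.get_obs()["tool_pos"],monitor.get_obs()["q"])
E
```

```text
[[ 3.97627256e-01  9.17546951e-01  3.97153267e-04]
 [ 8.76591756e-01 -3.80006756e-01  2.95265572e-01]
 [ 2.71070947e-01 -1.17057498e-01 -9.55415137e-01]] [-0.37426371 -0.3938455   0.39750615] [0.3863068  0.24027165 0.49622105]
[0.45664303 0.21009482 0.34913672] [-39.15345588   9.73139006  10.71884523 102.52554189  -1.97391647
  67.94187055  38.75861107]
```

View pics/w1.png

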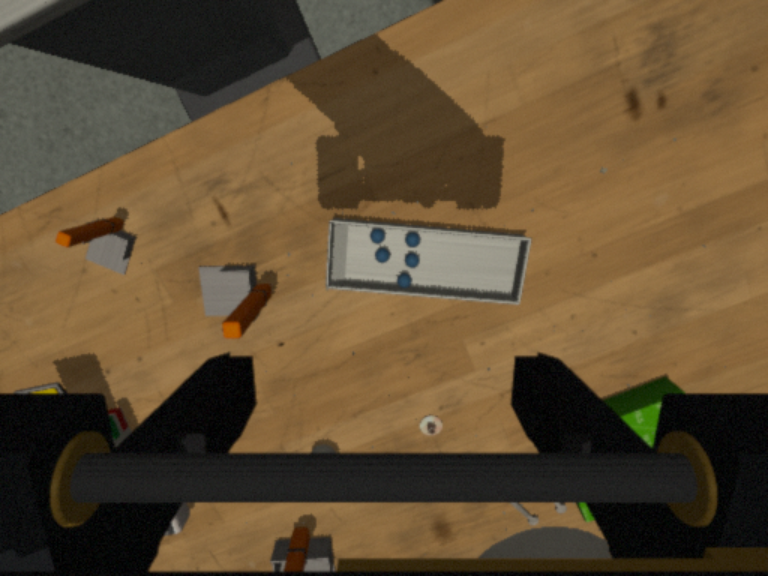

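The wrist picture (768 px wide) shows three scoops. The small one is at (110,250), the wanted middle one at (228,290) with its handle top at (233,328), and the large one at (300,560). The trough spans (330–530, 218–302), with its tall end on the left and five beads near (377–412, 235–281).

```bash
cat >> h.py <<'E'
def fitrect(P,m):
    c,(a,b),th=cv2.minAreaRect((P[m][:,:2]*1000).astype(np.float32)); return np.round(c,1),np.round((a,b),1),round(th,1)
def beads(im,x0=.38,x1=.62,y0=.1,y1=.36,z0=0,z1=.2,minpx=8):
    P,u,v=cloud(im); f=im["frame"].astype(int)
    m=(P[:,0]>x0)&(P[:,0]<x1)&(P[:,1]>y0)&(P[:,1]<y1)&(P[:,2]>z0)&(P[:,2]<z1)&(f[v,u,0]-f[v,u,2]>25)
    mask=np.zeros(f.shape[:2],np.uint8); mask[v[m],u[m]]=1
    n,l,s,c=cv2.connectedComponentsWithStats(mask)
    return [(int(s[i,4]),np.round(c[i],1),P[m][l[v[m],u[m]]==i].mean(0)) for i in range(1,n) if s[i,4]>=minpx]
E
python3 - <<'E'
from h import *
np.set_printoptions(precision=4,suppress=True)
im=imaging.get_image("wrist")
P,u,v=cloud(im)
def box(x0,x1,y0,y1,z0,z1): return (P[:,0]>x0)&(P[:,0]<x1)&(P[:,1]>y0)&(P[:,1]<y1)&(P[:,2]>z0)&(P[:,2]<z1)
m=box(.4,.62,.12,.36,.023,.029); print("rim",m.sum(),fitrect(P,m))
m=box(.4,.62,.12,.36,.034,.042); print("hiwall",m.sum(),fitrect(P,m),P[m].mean(0))
m=box(.42,.52,.0,.11,.113,.13); print("handle top",m.sum(),fitrect(P,m),P[m].mean(0))
rs=nets.regions_of("wrist","scoop")
for r in rs:
    if r["score"]<.3: continue
    Q,_,_=cloud(im,r["pixels"]); a=Q[:,2]<.012; print(r["score"],r["box"],Q.mean(0),fitrect(Q,a) if a.sum()>5 else None)
# pan by plane z=2mm: grey pixels near
f=im["frame"].astype(int)
g=box(.40,.50,-.02,.09,-.01,.012)&(f[v,u,2]-f[v,u,0]<18)&(f.sum(2)[v,u]>250); print("pan",g.sum(),fitrect(P,g),P[g].mean(0))
for b in beads(im): print(b[0],b[1],pix2w(im,*b[1],z=.013),b[2])
c=im["frame"][120:240,100:380]; cv2.imwrite("pics/w1c.png",cv2.resize(c,None,fx=2.8,fy=2.8,interpolation=cv2.INTER_CUBIC))
E
```

```text
rim 776 (array([508.7, 235.5]), array([202.7,  71.3]), 61.6)
hiwall 65 (array([461.2, 148.9]), array([ 2. , 65.7]), 61.4) [0.4607 0.1492 0.0372]
handle top 161 (array([472.8,  61.9]), array([16.1, 16. ]), 66.1) [0.472  0.063  0.1183]
0.91 [37.5, 143.3, 92.9, 183.8] [ 0.3595 -0.0555  0.0241] (array([352.4, -71. ]), array([71.1, 60. ]), 40.3)
0.65 [177.0, 352.5, 224.9, 380.2] [ 0.795  -0.0471  0.0229] (array([808.6, -55. ]), array([71.5, 75.7]), 70.8)
0.62 [132.0, 177.7, 182.6, 224.7] [0.4596 0.0403 0.0308] (array([474.1,  28.2]), array([77.2, 84.4]), 67.7)
pan 788 (array([456.7,  21.7]), array([51. , 53.8]), 66.4) [0.4543 0.0201 0.0013]
55 [251.2 157. ] [0.4651 0.1995 0.013 ] [0.4645 0.1998 0.0168]
55 [274.7 159.5] [0.483  0.2312 0.013 ] [0.4823 0.2312 0.0168]
55 [254.4 169.9] [0.4857 0.1959 0.013 ] [0.4849 0.1962 0.0168]
54 [274.3 173.4] [0.5032 0.2223 0.013 ] [0.5023 0.2223 0.0165]
53 [269.1 187.1] [0.5205 0.2062 0.013 ] [0.5195 0.2065 0.0165]
```

View pics/w1c.png

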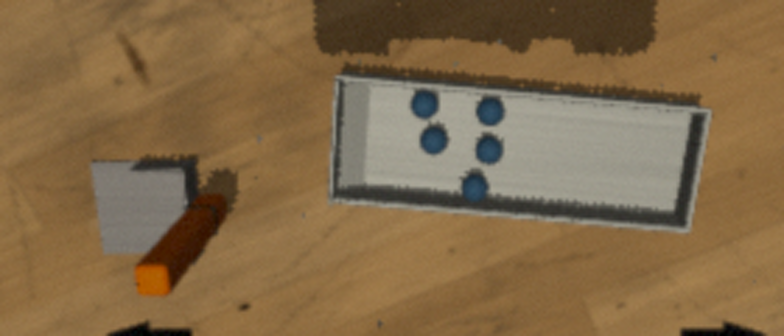

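The crop confirms the choice: handle top at (152,278), pan at (145,205) with its mouth to the left, and a 16 mm square handle at z 0.118. I'm moving to it.

Call:
jog_arm([
  [[0, 0, 0, -18.5, -32.2, 0, -1], [0, 0, 0, -18.5, -32.2, 0, -1], [0, 0, 0, -18.5, -32.2, 0, -1], [0, 0, 0, -18.5, -32.2, 0, -1], [0, 0, 0, 0, 0, 45, -1], [0, 0, 0, 0, 0, 45, -1], [0, 0, 0, 0, 0, 45, -1], [0, 0, 0, 0, 0, 0, -1]],
])

```text
time: 3.7
tool_pos: [0.4698, 0.0611, 0.2099]
orientation: [-179.6, -0.5, 156.5]
contact_force: [0.4, 0.1, 0.0]
opening: 1.0
grasp_force: 0.0
```

Call:
jog_arm([
  [[0, 0, 0, 0, 0, 0, -1], [0, 0, 0, 0, 0, 0, -1]],
])

```text
time: 3.9
tool_pos: [0.4755, 0.0617, 0.2166]
orientation: [179.9, 0.2, 156.5]
contact_force: [-0.5, 0.5, -0.8]
opening: 1.0
grasp_force: 0.0
```

```bash
python3 - <<'E'
from h import *
im=imaging.get_image("wrist"); P,u,v=cloud(im)
m=(abs(P[:,0]-.472)<.04)&(abs(P[:,1]-.062)<.04)&(P[:,2]>.112)&(P[:,2]<.13); f=im["frame"].astype(int)
m&=(f[v,u,2]-f[v,u,0]>80)
print(fitrect(P,m),P[m].mean(0),m.sum()); print(monitor.get_obs()["tool_pos"])
E
```

```text
(array([472.6,  61.4]), array([13.9, 15.1]), 66.4) [0.47236493 0.06147864 0.11911397] 312
[0.47553466 0.06163557 0.21664683]
```

Call:
jog_arm([
  [[0, 0, 0, 2.5, -1.3, 30, -1], [0, 0, 0, 0, 0, 30, -1], [0, 0, 0, 0, 0, 30, -1], [0, 0, 0, 0, 0, 20, -1], [0, 0, 0, 0, 0, 9, -1], [0, 0, 0, 0, 0, 0, -1], [0, 0, 0, 0, 0, 0, -1]],
])

```text
time: 4.65
tool_pos: [0.4722, 0.0611, 0.0967]
orientation: [179.9, 0.1, 156.5]
contact_force: [-0.3, 0.6, 0.5]
opening: 1.0
grasp_force: 0.0
```

Call:
jog_arm([
  [[0, 0, 0, 0, 0, 0, 1], [0, 0, 0, 0, 0, 0, 1], [0, 0, 0, 0, 0, 0, 1], [0, 0, 0, 0, 0, 0, 1], [0, 0, 0, 0, 0, 0, 1], [0, 0, 0, 0, 0, 0, 1], [0, 0, 0, 0, 0, 0, 1], [0, 0, 0, 0, 0, 0, 1]],
], force=45)

```text
time: 5.45
tool_pos: [0.471, 0.0609, 0.0953]
orientation: [-180.0, -0.0, 156.5]
contact_force: [-0.3, 0.4, -0.7]
opening: 0.298
grasp_force: 0.0
```

Call:
jog_arm([
  [[0, 0, 0, 0, 0, 0, 1], [0, 0, 0, 0, 0, 0, 1], [0, 0, 0, 0, 0, 0, 1], [0, 0, 0, 0, 0, 0, 1]],
])

```text
time: 5.85
tool_pos: [0.4709, 0.0609, 0.0953]
orientation: [-180.0, -0.0, 156.5]
contact_force: [0.7, -0.5, -1.1]
opening: 0.176
grasp_force: 45.0
```

Call:
jog_arm([
  [[0, 0, 0, 0, 0, -20, 1], [0, 0, 0, 0, 0, -30, 1], [0, 0, 0, 0, 0, -25, 1], [0, 0, 0, 0, 0, 0, 1], [0, 0, 0, 0, 0, 0, 1], [0, 0, 0, 0, 0, 0, 1]],
])

```text
time: 6.45
tool_pos: [0.4702, 0.0608, 0.1693]
orientation: [-179.9, -0.1, 156.5]
contact_force: [0.8, -0.5, -0.8]
opening: 0.176
grasp_force: 45.0
```

```bash
python3 - <<'E'
from h import *
o=monitor.get_obs(); print(o["tool_pos"],o["orientation"],o["q"])
im=imaging.get_image("wrist"); cv2.imwrite("pics/w2.png",im["frame"])
P,u,v=cloud(im);f=im["frame"].astype(int)
m=(abs(P[:,0]-.45)<.08)&(abs(P[:,1]-.02)<.09)&(P[:,2]>.05)&(P[:,2]<.1)&(f[v,u,2]-f[v,u,0]<18)&(f.sum(2)[v,u]>200)
print(m.sum(),fitrect(P,m),P[m].mean(0))
E
```

```text
[0.47015979 0.06078657 0.16928514] [-1.79935935e+02 -8.58888374e-02  1.56471515e+02] [-26.08491608  19.77318976  15.96549479 118.21030709  -7.82147829
  43.09778017  61.19259334]
3999 (array([456.5,  25.7]), array([59.3, 55.6]), 67.5) [0.45529943 0.0243997  0.07652453]
```

View pics/w2.png

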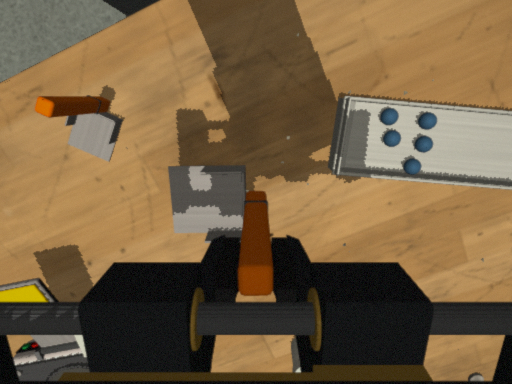

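Call:
jog_arm([
  [[0, 0, 0.087, 6.3, 20, 0, 1], [0, 0, 0, 6.3, 34, 0, 1], [0, 0, 0, 6.3, 34, 0, 1], [0, 0, 0, 6.3, 34, 0, 1], [0, 0, 0, 6.3, 34, 0, 1], [0, 0, 0, 6.3, 34, 0, 1], [0, 0, 0, 6.3, 34, 0, 1], [0, 0, 0, 6.5, 31, 0, 1]],
])

```text
time: 7.3
tool_pos: [0.5462, 0.3107, 0.1687]
orientation: [-179.9, -0.1, 151.5]
contact_force: [0.8, -0.3, -0.4]
opening: 0.174
grasp_force: 45.0
```

Call:
jog_arm([
  [[0, 0, 0, 0, 0, 15, 1], [0, 0, 0, 0, 0, 0, 1], [0, 0, 0, 0, 0, 0, 1], [0, 0, 0, 0, 0, 0, 1]],
])

```text
time: 7.7
tool_pos: [0.5466, 0.3078, 0.1553]
orientation: [-179.9, 0.0, 151.4]
contact_force: [-0.9, 0.8, -0.3]
opening: 0.174
grasp_force: 45.0
```

```bash
python3 - <<'E'
from h import *
o=monitor.get_obs(); print(o["tool_pos"],o["orientation"],o["q"])
im=imaging.get_image("wrist"); cv2.imwrite("pics/w3.png",im["frame"])
P,u,v=cloud(im);f=im["frame"].astype(int)
gr=(f[v,u,2]-f[v,u,0]<18)&(f.sum(2)[v,u]>200)
m=(abs(P[:,0]-.53)<.09)&(abs(P[:,1]-.27)<.1)&(P[:,2]>.05)&(P[:,2]<.07)&gr
print("pan",m.sum(),fitrect(P,m),P[m].mean(0))
m=(P[:,0]>.4)&(P[:,0]<.62)&(P[:,1]>.12)&(P[:,1]<.36)&(P[:,2]>.02)&(P[:,2]<.030); print("rim",m.sum(),fitrect(P,m))
c=np.array([.5085,.2355]);d=np.array([-.477,-.879]);n=np.array([.879,-.477])
Q=P[m][:,:2]-c; s=Q@d; t=Q@n; k=abs(s)<.09
print("trough lateral extremes",np.percentile(t[k],[1,99]),np.percentile(s,[1,99]), "wall fit", np.polyfit(s[k&(t>.025)],t[k&(t>.025)],1),np.polyfit(s[k&(t<-.025)],t[k&(t<-.025)],1))
for b in beads(im): print(b[0],((b[2][:2]-c)@d).round(4),((b[2][:2]-c)@n).round(4))
E
```

```text
[0.54663454 0.30775829 0.15530391] [-1.79946693e+02  9.19037431e-03  1.51370669e+02] [-43.31162016  34.40342537  13.90052221  96.14278673 -10.05474994
  50.72079507  36.01060129]
pan 3971 (array([529.9, 273.7]), array([60.3, 55.4]), 62.3) [0.52863259 0.27193714 0.06173633]
rim 2304 (array([509.2, 235.9]), array([201.9,  71.2]), 61.6)
trough lateral extremes [-0.03502612  0.03556724] [-0.10141928  0.09867168] wall fit [-0.00132384  0.03351094] [ 0.00013034 -0.03365561]
194 0.0504 -0.0212
185 0.0143 -0.0207
185 0.0438 -0.0018
177 0.0126 0.0007
179 0.0186 0.0231
```

View pics/w3.png

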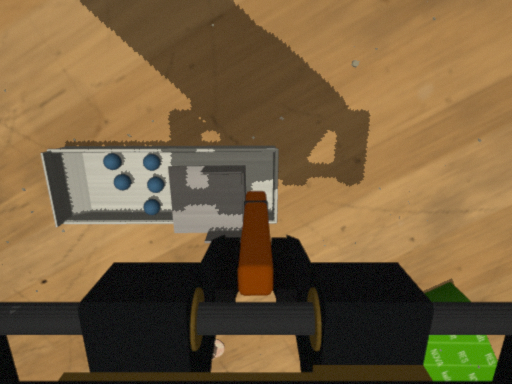

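Call:
jog_arm([
  [[0, 0, 0, -0.5, 0, 20, 1], [0, 0, 0, 0, 0, 20, 1], [0, 0, 0, 0, 0, 14, 1], [0, 0, 0, 0, 0, 0, 1], [0, 0, 0, 0, 0, 0, 1], [0, 0, 0, 0, 0, 0, 1]],
])

```text
time: 8.35
tool_pos: [0.5477, 0.3094, 0.1024]
orientation: [179.9, 0.1, 151.5]
contact_force: [-0.1, 0.8, -0.9]
opening: 0.178
grasp_force: 45.0
```

Call:
jog_arm([
  [[0, 0, 0, 0, 0, 2, 1], [0, 0, 0, 0, 0, 0, 1], [0, 0, 0, 0, 0, 0, 1]],
])

```text
time: 8.65
tool_pos: [0.547, 0.3092, 0.0996]
orientation: [180.0, 0.0, 151.5]
contact_force: [-0.2, -0.3, -1.1]
opening: 0.178
grasp_force: 45.0
```

Call:
jog_arm([
  [[0, 0, 0, 0, -4, 1.5, 1], [0, 0, 0, 0, -8, 0, 1], [0, 0, 0, 0, -10, 0, 1], [0, 0, 0, 0, -10, 0, 1], [0, 0, 0, 0, -10, 0, 1], [0, 0, 0, 0, -10, 0, 1], [0, 0, 0, 0, -10, 0, 1], [0, 0, 0, 0, -8, 0, 1]],
])

```text
time: 9.45
tool_pos: [0.5134, 0.247, 0.0981]
orientation: [180.0, 0.0, 151.5]
contact_force: [1.6, 2.0, 4.1]
opening: 0.176
grasp_force: 45.0
```

Call:
jog_arm([
  [[0, 0, 0, 0, -8, 0, 1], [0, 0, 0, 0, -8, 0, 1], [0, 0, 0, 0, -5, 0, 1], [0, 0, 0, 0, -3, 0, 1], [0, 0, 0, 0, 0, 0, 1], [0, 0, 0, 0, 0, 0, 1]],
])

```text
time: 10.05
tool_pos: [0.5023, 0.2264, 0.098]
orientation: [180.0, 0.0, 151.5]
contact_force: [1.4, 1.3, 4.9]
opening: 0.176
grasp_force: 45.0
```

```bash
cat > look.py <<'E'
from h import *; import sys
o=monitor.get_obs(); print(o["tool_pos"],o["orientation"],o["contact_force"])
im=imaging.get_image("wrist"); cv2.imwrite("pics/%s.png"%sys.argv[1],im["frame"])
c=np.array([.5088,.2357]);d=np.array([-.477,-.879]);n=np.array([.879,-.477])
p=o["tool_pos"][:2]-c; print("handle s,t",p@d,p@n,"lip(flat)",p@d+.068)
for b in beads(im): print(b[0],b[1],((b[2][:2]-c)@d).round(4),((b[2][:2]-c)@n).round(4),b[2][2].round(4))
E
python3 look.py w4
```

```text
[0.50228622 0.22638791 0.09797959] [1.79982953e+02 2.59376921e-02 1.51478117e+02] [1.44099577 1.30625355 4.86510385]
handle s,t 0.011292403614436546 -0.0012837420271569954 lip(flat) 0.07929240361443655
232 [159.7 173.3] 0.0817 -0.0242 0.0179
295 [184.  179.4] 0.0641 -0.0196 0.0181
267 [161.8 192.5] 0.0816 -0.0092 0.0173
529 [164.9 222.2] 0.0815 0.0149 0.017
```

```bash
cat > plan.py <<'E'
import numpy as np
def tcp(lip,th):
    ex=np.array([np.cos(th),np.sin(th)]);ez=np.array([-np.sin(th),np.cos(th)]); return np.array(lip)-68*ex+95*ez
def plan(seq):  # (lip_s,lip_z,theta_deg,rows)
    (s,z,t,_)=seq[0]
    for (s2,z2,t2,n) in seq[1:]:
        for k in range(n):
            a=[s+(s2-s)*k/n,z+(z2-z)*k/n];b=[s+(s2-s)*(k+1)/n,z+(z2-z)*(k+1)/n]
            ta,tb=np.radians(t+(t2-t)*k/n),np.radians(t+(t2-t)*(k+1)/n)
            d=tcp(b,tb)-tcp(a,ta)
            ey=-np.array([np.cos(ta),np.sin(ta)]);ez=-np.array([-np.sin(ta),np.cos(ta)])
            print([round(tb-ta,4),0,0,0,round(d@ey,1),round(d@ez,1),1],end=", ")
        print(); s,z,t=s2,z2,t2
    print(tcp([s,z],np.radians(t)))
E
python3 -c "
from plan import *
plan([(79,3,0,0),(83,3.5,0,2),(93,10.5,5,6),(95,38,25,14)])"
```

```text
[np.float64(0.0), 0, 0, 0, np.float64(-2.0), np.float64(-0.2), 1], [np.float64(0.0), 0, 0, 0, np.float64(-2.0), np.float64(-0.2), 1], 
[np.float64(0.0145), 0, 0, 0, np.float64(-0.3), np.float64(-0.2), 1], [np.float64(0.0145), 0, 0, 0, np.float64(-0.3), np.float64(-0.1), 1], [np.float64(0.0145), 0, 0, 0, np.float64(-0.3), np.float64(-0.1), 1], [np.float64(0.0145), 0, 0, 0, np.float64(-0.3), np.float64(-0.1), 1], [np.float64(0.0145), 0, 0, 0, np.float64(-0.4), np.float64(-0.1), 1], [np.float64(0.0145), 0, 0, 0, np.float64(-0.4), np.float64(-0.0), 1], 
[np.float64(0.0249), 0, 0, 0, np.float64(2.0), np.float64(-0.2), 1], [np.float64(0.0249), 0, 0, 0, np.float64(2.0), np.float64(-0.2), 1], [np.float64(0.0249), 0, 0, 0, np.float64(1.9), np.float64(-0.2), 1], [np.float64(0.0249), 0, 0, 0, np.float64(1.9), np.float64(-0.2), 1], [np.float64(0.0249), 0, 0, 0, np.float64(1.8), np.float64(-0.2), 1], [np.float64(0.0249), 0, 0, 0, np.float64(1.8), np.float64(-0.2), 1], [np.float64(0.0249), 0, 0, 0, np.float64(1.7), np.float64(-0.2), 1], [np.float64(0.0249), 0, 0, 0, np.float64(1.7), np.float64(-0.1), 1], [np.float64(0.0249), 0, 0, 0, np.float64(1.7), np.float64(-0.1), 1], [np.float64(0.0249), 0, 0, 0, np.float64(1.6), np.float64(-0.1), 1], [np.float64(0.0249), 0, 0, 0, np.float64(1.6), np.float64(-0.1), 1], [np.float64(0.0249), 0, 0, 0, np.float64(1.5), np.float64(-0.1), 1], [np.float64(0.0249), 0, 0, 0, np.float64(1.5), np.float64(-0.0), 1], [np.float64(0.0249), 0, 0, 0, np.float64(1.4), np.float64(-0.0), 1], 
[-6.77766438 95.36119797]
```

Call:
jog_arm([
  [[0, 0, 0, 0, -2, -0.7, 1], [0, 0, 0, 0, -2, -0.5, 1], [0.0145, 0, 0, 0, -0.5, -0.2, 1], [0.0145, 0, 0, 0, -0.4, -0.2, 1], [0.0145, 0, 0, 0, -0.4, -0.1, 1], [0.0145, 0, 0, 0, -0.4, -0.1, 1], [0.0145, 0, 0, 0, -0.4, -0.1, 1], [0.0145, 0, 0, 0, -0.4, 0, 1]],
])

```text
time: 10.9
tool_pos: [0.4988, 0.2208, 0.0997]
orientation: [-174.9, -0.0, 151.5]
contact_force: [-0.1, -0.4, -2.2]
opening: 0.173
grasp_force: 45.0
```

Call:
jog_arm([
  [[0, 0, 0, 0, 0, 0, 1], [0, 0, 0, 0, 0, 0, 1]],
])

```text
time: 11.1
tool_pos: [0.499, 0.2208, 0.0997]
orientation: [-175.0, 0.0, 151.5]
contact_force: [0.5, -1.5, -1.6]
opening: 0.18
grasp_force: 45.0
```

```bash
python3 look.py w5
```

```text
[0.49895375 0.22082894 0.09973255] [-1.75004886e+02  3.62428531e-03  1.51492380e+02] [ 0.47443525 -1.46755066 -1.60840885]
handle s,t 0.017768327250323426 -0.001561357524464812 lip(flat) 0.08576832725032343
254 [178.4 173.1] 0.0809 -0.0247 0.0254
256 [200.3 181.3] 0.0653 -0.0185 0.0241
799 [181.5 213.2] 0.081 0.007 0.0249
```

Call:
jog_arm([
  [[0.025, 0, 0, 0, 2, -0.2, 1], [0.025, 0, 0, 0, 2, -0.2, 1], [0.025, 0, 0, 0, 1.9, -0.2, 1], [0.025, 0, 0, 0, 1.9, -0.2, 1], [0.025, 0, 0, 0, 1.8, -0.2, 1], [0.025, 0, 0, 0, 1.8, -0.2, 1], [0.025, 0, 0, 0, 1.7, -0.2, 1], [0.025, 0, 0, 0, 1.7, -0.2, 1]],
])

```text
time: 11.95
tool_pos: [0.5061, 0.234, 0.0988]
orientation: [-163.4, 0.0, 151.5]
contact_force: [-0.2, -1.2, -1.4]
opening: 0.18
grasp_force: 45.0
```

Call:
jog_arm([
  [[0.025, 0, 0, 0, 1.7, -0.2, 1], [0.025, 0, 0, 0, 1.6, -0.2, 1], [0.025, 0, 0, 0, 1.6, -0.1, 1], [0.025, 0, 0, 0, 1.5, -0.1, 1], [0.025, 0, 0, 0, 1.5, -0.1, 1], [0.025, 0, 0, 0, 1.4, 0, 1], [0, 0, 0, 0, 0, 0, 1], [0, 0, 0, 0, 0, 0, 1]],
])

```text
time: 12.75
tool_pos: [0.5104, 0.2417, 0.0962]
orientation: [-154.9, 0.0, 151.5]
contact_force: [0.3, -0.4, -0.9]
opening: 0.179
grasp_force: 45.0
```

```bash
python3 look.py w6
```

```text
[0.51036056 0.2416763  0.09621722] [-1.54945043e+02  6.67193264e-03  1.51481860e+02] [ 0.3253425  -0.43493063 -0.93428015]
handle s,t -0.0059975531454093695 -0.0014789612015208647 lip(flat) 0.06200244685459064
1355 [222.5 201.2] 0.0502 -0.0026 0.0343
```

View pics/w6.png

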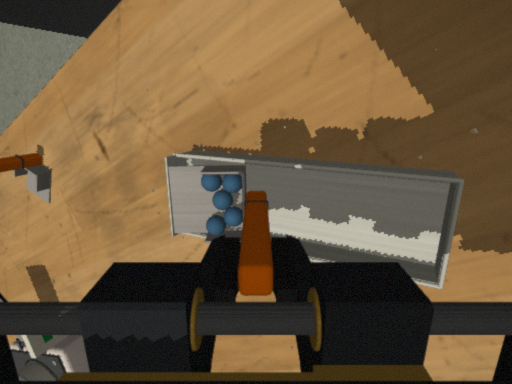

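All five beads lie in the pan, at (211,183), (232,183), (222,200), (233,216) and (215,225). I'll lift with the mouth up and carry them over.

Call:
jog_arm([
  [[0, 0, 0, 0, -3.5, -8, 1], [0, 0, 0, 0, -7, -15, 1], [0, 0, 0, 0, -7.5, -16, 1], [0, 0, 0, 0, -7.5, -16, 1], [0, 0, 0, 0, -7.5, -16, 1], [0, 0, 0, 0, -7.5, -16, 1], [0, 0, 0, 0, -4, -8, 1], [0, 0, 0, 0, -2, -5, 1]],
])

```text
time: 13.6
tool_pos: [0.5108, 0.2421, 0.2081]
orientation: [-155.1, 0.0, 151.5]
contact_force: [-0.2, 0.3, -1.3]
opening: 0.177
grasp_force: 45.0
```

```bash
python3 look.py w7
```

```text
[0.5107622  0.24207887 0.20805514] [-1.55052437e+02  3.73216700e-02  1.51477396e+02] [-0.22958291  0.32130243 -1.25194169]
handle s,t -0.006542990777439246 -0.0013179476153899463 lip(flat) 0.06145700922256076
1343 [222.5 201.3] 0.0495 -0.0023 0.1461
```

Beads are stable in the pan (same pixel area). I'll carry them across.

Call:
jog_arm([
  [[0, 0, 0, -6, -4.1, 1.9, 1], [0, 0, 0, -12, -8.2, 3.8, 1], [0, 0, 0, -18, -12.3, 5.8, 1], [0, 0, 0, -20, -13.7, 6.4, 1], [0, 0, 0, -20, -13.7, 6.4, 1], [0, 0, 0, -20, -13.7, 6.4, 1], [0, 0, 0, -20, -13.7, 6.4, 1], [0, 0, 0, -20, -13.7, 6.4, 1]],
])

```text
time: 14.45
tool_pos: [0.581, 0.0838, 0.2061]
orientation: [-154.9, -0.0, 151.4]
contact_force: [0.6, 0.3, -1.0]
opening: 0.183
grasp_force: 45.0
```

Call:
jog_arm([
  [[0, 0, 0, -20, -13.7, 6.4, 1], [0, 0, 0, -20, -13.7, 6.4, 1], [0, 0, 0, -20, -13.7, 6.4, 1], [0, 0, 0, -20, -13.7, 6.4, 1], [0, 0, 0, -20, -13.7, 6.4, 1], [0, 0, 0, -20, -13.7, 6.4, 1], [0, 0, 0, -20, -13.7, 6.4, 1], [0, 0, 0, -20, -13.7, 6.4, 1]],
])

```text
time: 15.25
tool_pos: [0.6632, -0.0988, 0.2059]
orientation: [-154.9, -0.1, 151.4]
contact_force: [0.4, -0.0, -1.6]
opening: 0.182
grasp_force: 45.0
```

Call:
jog_arm([
  [[0, 0, 0, -20, -13.7, 6.4, 1], [0, 0, 0, -20, -13.7, 6.4, 1], [0, 0, 0, -20, -13.7, 6.4, 1], [0, 0, 0, -20, -13.7, 6.4, 1], [0, 0, 0, -18, -12.3, 5.8, 1], [0, 0, 0, -12, -8.2, 3.8, 1], [0, 0, 0, -7, -4.8, 2.3, 1], [0, 0, 0, 0, 0, 0, 1]],
])

```text
time: 16.05
tool_pos: [0.7232, -0.2321, 0.2058]
orientation: [-154.9, -0.0, 151.3]
contact_force: [0.5, -0.7, -2.2]
opening: 0.178
grasp_force: 45.0
```

```bash
python3 - <<'E'
from h import *
o=monitor.get_obs(); print(o["tool_pos"],o["orientation"],o["q"])
im=imaging.get_image("wrist"); cv2.imwrite("pics/w8.png",im["frame"])
for b in beads(im,.4,.9,-.5,.1): print(b)
P,u,v=cloud(im); m=(abs(P[:,0]-.62)<.07)&(abs(P[:,1]+.213)<.07)&(P[:,2]>.074)&(P[:,2]<.088)
print(m.sum(),fitrect(P,m))
E
```

```text
[ 0.72322561 -0.23212011  0.20583172] [-1.54855229e+02 -4.99403428e-02  1.51327470e+02] [-7.98889107 51.88241556 25.93989117 63.98849597  3.74400716 75.54090847
 70.36028944]
(1391, array([222.5, 201.2]), array([ 0.69521598, -0.28107577,  0.14387413]))
1508 (array([ 621.4, -214.1]), array([94.8, 94.3]), 23.1)
```

View pics/w8.png

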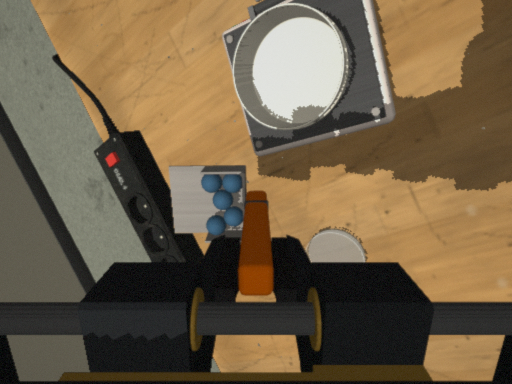

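Call:
jog_arm([
  [[0, 0.03, 0.064, 0, 0, 0, 1], [0, 0.059, 0.127, 0, 0, 0, 1], [0, 0.059, 0.127, 0, 0, 0, 1], [0, 0.059, 0.127, 0, 0, 0, 1], [0, 0.059, 0.127, 0, 0, 0, 1], [0, 0.059, 0.127, 0, 0, 0, 1], [0, 0.059, 0.127, 0, 0, 0, 1], [0, 0.059, 0.127, 0, 0, 0, 1]],
])

```text
time: 16.9
tool_pos: [0.7245, -0.2281, 0.2062]
orientation: [-155.0, 0.1, 91.0]
contact_force: [0.2, -0.1, -1.7]
opening: 0.177
grasp_force: 45.0
```

Call:
jog_arm([
  [[0, 0.059, 0.127, 0, 0, 0, 1], [0, 0.059, 0.127, 0, 0, 0, 1], [0, 0.03, 0.063, 0, 0, 0, 1], [0, 0, 0, 0, 0, 0, 1], [0, 0, 0, 0, 0, 0, 1], [0, 0, 0, 0, 0, 0, 1]],
])

```text
time: 17.5
tool_pos: [0.7247, -0.2283, 0.2067]
orientation: [-155.1, 0.0, 71.4]
contact_force: [0.2, 0.1, -0.4]
opening: 0.176
grasp_force: 45.0
```

```bash
python3 - <<'E'
from h import *
o=monitor.get_obs(); print(o["tool_pos"],o["orientation"],o["q"])
im=imaging.get_image("wrist"); cv2.imwrite("pics/w9.png",im["frame"])
for b in beads(im,.4,.9,-.5,.1): print(b)
P,u,v=cloud(im); m=(abs(P[:,0]-.62)<.07)&(abs(P[:,1]+.213)<.07)&(P[:,2]>.074)&(P[:,2]<.088)
print(m.sum(),fitrect(P,m))
yaw=np.radians(o["orientation"][2]+90); d=np.array([np.cos(yaw),np.sin(yaw)]); n=np.array([-d[1],d[0]])
p=o["tool_pos"][:2]-np.array([.621,-.214]); print("tcp s,t rel dish",p@d,p@n,d)
E
```

```text
[ 0.72468159 -0.22827723  0.20670896] [-1.55062124e+02  4.27439746e-02  7.13988590e+01] [  6.86640689  66.44401827  29.86481555  34.48927287 -25.22474543
 107.91276588   4.96836606]
(247, array([211., 182.]), array([ 0.66983888, -0.19287224,  0.14844496]))
(1052, array([225.5, 205.7]), array([ 0.67239954, -0.21364753,  0.14389834]))
361 (array([ 619.3, -202.3]), array([90.1, 70.4]), 24.3)
tcp s,t rel dish -0.10281959958615622 -0.019540747664429474 [-0.94776206  0.31897818]
```

```bash
python3 -c "
from plan import *
np.set_printoptions(legacy='1.25')
plan([(-1,149,25,0),(-20,105,6,12),(-22,92,-8,10),(-22,95,-30,12)])"
```

```text
[-0.0276, 0, 0, 0, 0.3, 0.8, 1], [-0.0276, 0, 0, 0, 0.3, 0.9, 1], [-0.0276, 0, 0, 0, 0.2, 1.0, 1], [-0.0276, 0, 0, 0, 0.1, 1.0, 1], [-0.0276, 0, 0, 0, 0.0, 1.1, 1], [-0.0276, 0, 0, 0, -0.1, 1.2, 1], [-0.0276, 0, 0, 0, -0.1, 1.3, 1], [-0.0276, 0, 0, 0, -0.2, 1.3, 1], [-0.0276, 0, 0, 0, -0.3, 1.4, 1], [-0.0276, 0, 0, 0, -0.4, 1.5, 1], [-0.0276, 0, 0, 0, -0.5, 1.5, 1], [-0.0276, 0, 0, 0, -0.6, 1.6, 1], 
[-0.0244, 0, 0, 0, -2.0, -0.4, 1], [-0.0244, 0, 0, 0, -2.0, -0.4, 1], [-0.0244, 0, 0, 0, -2.1, -0.3, 1], [-0.0244, 0, 0, 0, -2.1, -0.3, 1], [-0.0244, 0, 0, 0, -2.1, -0.3, 1], [-0.0244, 0, 0, 0, -2.2, -0.3, 1], [-0.0244, 0, 0, 0, -2.2, -0.3, 1], [-0.0244, 0, 0, 0, -2.2, -0.3, 1], [-0.0244, 0, 0, 0, -2.3, -0.3, 1], [-0.0244, 0, 0, 0, -2.3, -0.3, 1], 
[-0.032, 0, 0, 0, -3.0, -2.4, 1], [-0.032, 0, 0, 0, -3.0, -2.4, 1], [-0.032, 0, 0, 0, -3.0, -2.4, 1], [-0.032, 0, 0, 0, -3.0, -2.4, 1], [-0.032, 0, 0, 0, -3.0, -2.4, 1], [-0.032, 0, 0, 0, -3.0, -2.4, 1], [-0.032, 0, 0, 0, -3.0, -2.4, 1], [-0.032, 0, 0, 0, -3.0, -2.4, 1], [-0.032, 0, 0, 0, -3.0, -2.4, 1], [-0.032, 0, 0, 0, -3.0, -2.4, 1], [-0.032, 0, 0, 0, -3.0, -2.4, 1], [-0.032, 0, 0, 0, -3.0, -2.3, 1], 
[-33.38972746 211.27241336]
```

Call:
jog_arm([
  [[0, 0, 0, -4, 0, 0, 1], [0, 0, 0, -6, 0, 0, 1], [0, 0, 0, -5, 0, 0, 1], [0, 0, 0, -3.5, 0, 0, 1], [-0.0276, 0, 0, 0, 0.3, 0.8, 1], [-0.0276, 0, 0, 0, 0.3, 0.9, 1], [-0.0276, 0, 0, 0, 0.2, 1, 1], [-0.0276, 0, 0, 0, 0.1, 1, 1]],
])

```text
time: 18.35
tool_pos: [0.7175, -0.2473, 0.2028]
orientation: [-161.4, 0.1, 71.2]
contact_force: [1.1, 0.3, -1.2]
opening: 0.176
grasp_force: 45.0
```

Call:
jog_arm([
  [[-0.0276, 0, 0, 0, 0, 1.1, 1], [-0.0276, 0, 0, 0, -0.1, 1.2, 1], [-0.0276, 0, 0, 0, -0.1, 1.3, 1], [-0.0276, 0, 0, 0, -0.2, 1.3, 1], [-0.0276, 0, 0, 0, -0.3, 1.4, 1], [-0.0276, 0, 0, 0, -0.4, 1.5, 1], [-0.0276, 0, 0, 0, -0.5, 1.5, 1], [-0.0276, 0, 0, 0, -0.6, 1.6, 1]],
])

```text
time: 19.15
tool_pos: [0.7131, -0.2457, 0.1927]
orientation: [-174.1, 0.1, 71.2]
contact_force: [0.7, 0.1, -1.8]
opening: 0.176
grasp_force: 45.0
```

```bash
cat > look2.py <<'E'
from h import *; import sys
o=monitor.get_obs(); print(o["tool_pos"],o["orientation"],o["q"])
im=imaging.get_image("wrist"); cv2.imwrite("pics/%s.png"%sys.argv[1],im["frame"])
for b in beads(im,.4,.9,-.5,.1): print(b)
C=np.array([.621,-.214])
yaw=np.radians(o["orientation"][2]+90); d=np.array([np.cos(yaw),np.sin(yaw)]); n=np.array([-d[1],d[0]])
p=(o["tool_pos"][:2]-C)*1000; th=np.radians(o["orientation"][0]%360-180); 
ex=np.array([np.cos(th),np.sin(th)]);ez=np.array([-np.sin(th),np.cos(th)])
print("theta",np.degrees(th),"lip s,z",np.array([p@d,o["tool_pos"][2]*1000])+68*ex-95*ez,"t",p@n)
P,u,v=cloud(im); m=(abs(P[:,0]-.62)<.07)&(abs(P[:,1]+.213)<.07)&(P[:,2]>.076)&(P[:,2]<.086)
print(m.sum(),fitrect(P,m))
E
python3 look2.py w10
```

```text
[ 0.71313791 -0.24566558  0.19266141] [-1.74070088e+02  6.91905023e-02  7.12106989e+01] [  0.21728046  50.97874951  31.35351663  65.6579367  -24.19507119
  75.61611628  11.3687271 ]
(231, array([210.4, 181.9]), array([ 0.67925555, -0.21704268,  0.11722309]))
(721, array([228.8, 198.8]), array([ 0.68733117, -0.23396089,  0.1156559 ]))
(245, array([215.5, 225.5]), array([ 0.67016167, -0.25093757,  0.11662725]))
theta 5.929911741324787 lip s,z [-19.97620232 105.19495475] t 0.30150784754279414
899 (array([ 616.3, -209.8]), array([94.9, 80.2]), 51.0)
```

View pics/w10.png

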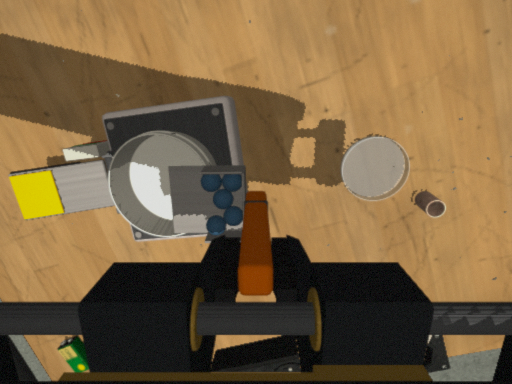

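Call:
jog_arm([
  [[-0.0244, 0, 0, 1, -2.2, -0.2, 1], [-0.0244, 0, 0, 0.5, -2.2, -0.2, 1], [-0.0244, 0, 0, 0, -2.2, -0.2, 1], [-0.0244, 0, 0, 0, -2.2, -0.3, 1], [-0.0244, 0, 0, 0, -2.3, -0.3, 1], [-0.0244, 0, 0, 0, -2.3, -0.3, 1], [-0.0244, 0, 0, 0, -2.3, -0.3, 1], [-0.0244, 0, 0, 0, -2.3, -0.3, 1]],
])

```text
time: 20.0
tool_pos: [0.6966, -0.2384, 0.1952]
orientation: [174.8, 0.1, 71.2]
contact_force: [0.2, -0.5, -1.1]
opening: 0.176
grasp_force: 45.0
```

Call:
jog_arm([
  [[-0.0244, 0, 0, 0, -2.3, -0.3, 1], [-0.0244, 0, 0, 0, -2.3, -0.3, 1], [0, 0, 0, 0, 0, 0, 1], [0, 0, 0, 0, 0, 0, 1], [0, 0, 0, 0, 0, 0, 1], [0, 0, 0, 0, 0, 0, 1]],
])

```text
time: 20.6
tool_pos: [0.6929, -0.237, 0.1952]
orientation: [172.0, 0.1, 71.2]
contact_force: [-0.2, 0.8, -0.3]
opening: 0.178
grasp_force: 45.0
```

```bash
python3 look2.py w11
```

```text
[ 0.69286056 -0.23696771  0.19524875] [1.71996943e+02 8.59826932e-02 7.12263928e+01] [ -4.86200276  40.30560286  31.76613919  85.60169071 -25.20560859
  52.88103617  14.60540446]
(165, array([134.4, 164.9]), array([ 0.61747964, -0.19001056,  0.0612897 ]))
(158, array([157.2, 172.5]), array([ 0.63253215, -0.20281048,  0.06136674]))
(151, array([144.7, 189.6]), array([ 0.61626118, -0.21322032,  0.06136882]))
(363, array([150.8, 210. ]), array([ 0.61373855, -0.23217509,  0.06311153]))
theta -8.00305659017667 lip s,z [-21.31783613  91.706629  ] t -1.3810860776617595
1007 (array([ 616.8, -211.6]), array([95. , 83.6]), 60.9)
```

Call:
jog_arm([
  [[0, 0, 0, 0, 0, -20, 1], [0, 0, 0, 0, 0, -30, 1], [0.07, 0, 0, 0, 5, -10, 1], [0.07, 0, 0, 0, 5, 0, 1], [0, 0, 0, 0, 0, 0, 1], [0, 0, 0, 0, 0, 0, 1]],
])

```text
time: 21.25
tool_pos: [0.694, -0.2375, 0.2547]
orientation: [-180.0, 0.1, 71.2]
contact_force: [-0.4, 0.4, -0.5]
opening: 0.18
grasp_force: 45.0
```

```bash
python3 look2.py w12; python3 - <<'E'
from h import *
o=monitor.get_obs(); y=np.radians(o["orientation"][2]); d=np.array([.53,.04])-o["tool_pos"][:2]
print("tx",d@[np.cos(y),np.sin(y)]*1000,"ty",d@[np.sin(y),-np.cos(y)]*1000)
E
```

```text
[ 0.69396196 -0.23746018  0.25474859] [-1.79999037e+02  1.05706932e-01  7.12137574e+01] [ -3.32356925  42.06733041  33.33166786  73.61685211 -22.82421159
  70.85179537  11.77036898]
(99, array([169.1, 149.6]), array([ 0.61272883, -0.18707227,  0.06161801]))
(42, array([203.8, 162.3]), array([ 0.64281948, -0.21221578,  0.06073184]))
theta 0.0009633397758648243 lip s,z [ -8.62851367 159.74973049] t -1.2861776382146282
491 (array([ 616.9, -203.4]), array([94.7, 70.5]), 23.5)
tx 209.82598220386754 ty -244.2024076896311
```

Call:
jog_arm([
  [[0, 0, 0, 26, -30.5, 0, 1], [0, 0, 0, 26, -30.5, 0, 1], [0, 0, 0, 26, -30.5, 0, 1], [0, 0, 0, 26, -30.5, 0, 1], [0, 0, 0, 26, -30.5, 0, 1], [0, 0, 0, 26, -30.5, 0, 1], [0, 0, 0, 26, -30.5, 0, 1], [0, 0, 0, 26, -30.5, 0, 1]],
])

```text
time: 22.1
tool_pos: [0.5281, 0.0396, 0.2552]
orientation: [-180.0, 0.0, 71.2]
contact_force: [-0.1, 1.0, -1.2]
opening: 0.177
grasp_force: 45.0
```

Call:
jog_arm([
  [[0, 0, 0, 2, 0, 30, 1], [0, 0, 0, 0, 0, 35, 1], [0, 0, 0, 0, 0, 35, 1], [0, 0, 0, 0, 0, 35, 1], [0, 0, 0, 0, 0, 15, 1], [0, 0, 0, 0, 0, 0, 1], [0, 0, 0, 0, 0, 0, 1], [0, 0, 0, 0, 0, 0, 1]],
])

```text
time: 22.9
tool_pos: [0.5318, 0.04, 0.1071]
orientation: [179.9, -0.0, 71.2]
contact_force: [0.3, -0.3, 0.4]
opening: 0.177
grasp_force: 45.0
```

```bash
python3 - <<'E'
from h import *
o=monitor.get_obs(); print(o["tool_pos"],o["orientation"],o["contact_force"])
im=imaging.get_image("top")
for b in beads(im,.5,.7,-.3,-.1,minpx=3): print(b)
E
```

```text
[0.53177004 0.04002841 0.10707864] [ 1.79862966e+02 -1.23640334e-02  7.12111104e+01] [ 0.26018045 -0.26339817  0.44868358]
(18, array([312.5, 173.2]), array([ 0.6401506 , -0.21524854,  0.05904257]))
(15, array([322.6, 177.6]), array([ 0.62678379, -0.24680685,  0.06083106]))
(16, array([303.5, 182.5]), array([ 0.61028503, -0.18744308,  0.05926369]))
(18, array([311.7, 182.1]), array([ 0.61194967, -0.21306252,  0.06020053]))
(19, array([317.8, 186. ]), array([ 0.60023452, -0.23232123,  0.05879355]))
```

All five beads are in the dish. Next I lower the last 12 mm, feel for contact, and release.

Call:
jog_arm([
  [[0, 0, 0, 0, 0, 8, 1], [0, 0, 0, 0, 0, 3.5, 1], [0, 0, 0, 0, 0, 0.8, 1], [0, 0, 0, 0, 0, 0, 1], [0, 0, 0, 0, 0, 0, 1], [0, 0, 0, 0, 0, 0, 1]],
])

```text
time: 23.55
tool_pos: [0.5318, 0.04, 0.0947]
orientation: [179.9, -0.0, 71.2]
contact_force: [-3.0, -0.1, 17.1]
opening: 0.178
grasp_force: 45.0
```

Call:
jog_arm([
  [[0, 0, 0, 0, 0, -0.8, 1], [0, 0, 0, 0, 0, 0, 1], [0, 0, 0, 0, 0, 0, -1], [0, 0, 0, 0, 0, 0, -1], [0, 0, 0, 0, 0, 0, -1], [0, 0, 0, 0, 0, 0, -1], [0, 0, 0, 0, 0, 0, -1], [0, 0, 0, 0, 0, 0, -1]],
])

```text
time: 24.35
tool_pos: [0.5305, 0.04, 0.0938]
orientation: [-180.0, 0.1, 71.2]
contact_force: [0.2, 0.4, 1.0]
opening: 0.697
grasp_force: 0.0
```

Call:
jog_arm([
  [[0, 0, 0, 0, 0, 0, -1], [0, 0, 0, 0, 0, 0, -1], [0, 0, 0, 0, 0, 0, -1], [0, 0, 0, 0, 0, 0, -1], [0, 0, 0, 0, 0, -15, -1], [0, 0, 0, 0, 0, -30, -1], [0, 0, 0, 0, 0, -35, -1], [0, 0, 0, 0, 0, -35, -1]],
])

```text
time: 25.15
tool_pos: [0.5304, 0.0399, 0.2111]
orientation: [-180.0, 0.1, 71.2]
contact_force: [-0.1, 0.2, 0.3]
opening: 1.005
grasp_force: 0.0
```

Call:
jog_arm([
  [[0, 0, 0, 0, 0, -25, 1], [0, 0, 0, 0, 0, 0, 1], [0, 0, 0, 0, 0, 0, 1]],
])

```text
time: 25.45
tool_pos: [0.5307, 0.0403, 0.2346]
orientation: [180.0, 0.0, 71.2]
contact_force: [-0.5, -0.3, -0.2]
opening: 0.753
grasp_force: 0.0
```

```bash
python3 - <<'E'
from h import *
np.set_printoptions(precision=4,suppress=True)
o=monitor.get_obs(); print(o["tool_pos"],o["orientation"],o["q"])
im=imaging.get_image("wrist"); cv2.imwrite("pics/w13.png",im["frame"])
P,u,v=cloud(im);f=im["frame"].astype(int)
m=(abs(P[:,0]-.53)<.05)&(abs(P[:,1]-.04)<.05)&(P[:,2]>.112)&(P[:,2]<.13)&(f[v,u,2]-f[v,u,0]>80)
print("handle top",fitrect(P,m),P[m].mean(0))
ye=(f[v,u,2]>150)&(f[v,u,1]>140)&(f[v,u,0]<90)&(abs(P[:,0]-.48)<.08)&(abs(P[:,1]+.19)<.08)
print("pad wrist",ye.sum(), fitrect(P,ye) if ye.sum()>9 else 0,P[ye].mean(0))
im=imaging.get_image("top");P,u,v=cloud(im);f=im["frame"].astype(int)
ye=(f[v,u,2]>150)&(f[v,u,1]>140)&(f[v,u,0]<90)&(abs(P[:,0]-.48)<.08)&(abs(P[:,1]+.19)<.08)
print("pad top",ye.sum(),fitrect(P,ye),P[ye].mean(0))
m=(P[:,2]>.041)&(P[:,2]<.048)&(abs(P[:,0]-.62)<.1)&(abs(P[:,1]+.21)<.1)&(P[:,0]>.545); print("shaker",fitrect(P,m))
E
```

```text
[0.5307 0.0403 0.2346] [179.9681   0.0166  71.2292] [-37.0074  22.0402  35.3823 107.799  -15.3678  54.898  -13.4457]
handle top (array([531. ,  38.5]), array([15.4, 14.8]), 70.9) [0.5308 0.039  0.1191]
pad wrist 853 (array([ 483.9, -187.4]), array([46. , 37.7]), 78.5) [ 0.4838 -0.1865  0.0593]
pad top 178 (array([ 483.4, -185.7]), array([45.2, 38. ]), 80.0) [ 0.4833 -0.1858  0.0585]
shaker (array([ 613.1, -211. ]), array([136.4, 140.1]), 79.4)
```

View pics/w13.png

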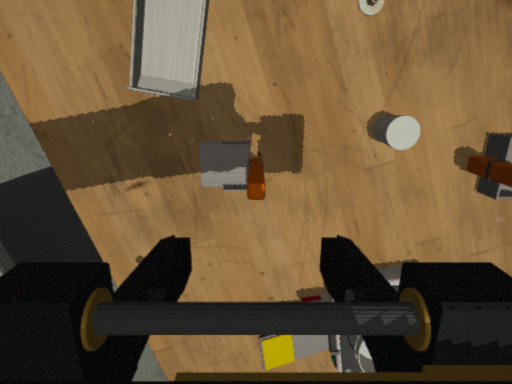

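Call:
jog_arm([
  [[0, 0, 0, -38.5, 4.8, 0, 1], [0, 0, 0, -38.5, 4.8, 0, 1], [0, 0, 0, -38.5, 4.8, 0, 1], [0, 0, 0, -38.5, 4.8, 0, 1], [0, 0, 0, -38.5, 4.8, 0, 1], [0, 0, 0, -37.5, 4.5, 0, 1], [0, 0, 0.1426, 0, 0, 0, 1], [0, 0, 0.1426, 0, 0, 0, 1]],
])

```text
time: 26.35
tool_pos: [0.4821, -0.1883, 0.2332]
orientation: [-179.9, 0.2, 54.3]
contact_force: [0.4, 1.1, -0.3]
opening: 0.004
grasp_force: 0.0
```

Call:
jog_arm([
  [[0, 0, 0.1426, 0, 0, 0, 1], [0, 0, 0.1426, 0, 0, 0, 1], [0, 0, 0.1426, 0, 0, 0, 1], [0, 0, 0.1426, 0, 0, 0, 1], [0, 0, 0.1426, 0, 0, 0, 1], [0, 0, 0.1426, 0, 0, 0, 1], [0, 0, 0.1426, 0, 0, 0, 1], [0, 0, 0.1426, 0, 0, 0, 1]],
])

```text
time: 27.15
tool_pos: [0.4828, -0.1866, 0.2332]
orientation: [179.9, 0.2, -10.8]
contact_force: [0.5, -1.3, 0.1]
opening: 0.001
grasp_force: 0.0
```

Call:
jog_arm([
  [[0, 0, 0, 0, 0, 25, 1], [0, 0, 0, 0, 0, 35, 1], [0, 0, 0, 0, 0, 30, 1], [0, 0, 0, 0, 0, 30, 1], [0, 0, 0, 0, 0, 0, 1], [0, 0, 0, 0, 0, 0, 1], [0, 0, 0, 0, 0, 0, 1]],
])

```text
time: 27.85
tool_pos: [0.4841, -0.1875, 0.1153]
orientation: [179.9, -0.1, -10.5]
contact_force: [-0.7, -0.2, 0.4]
opening: 0.003
grasp_force: 0.0
```

```bash
python3 - <<'E'
from h import *
np.set_printoptions(precision=4,suppress=True)
o=monitor.get_obs(); print(o["tool_pos"],o["orientation"],o["q"],o["contact_force"],o["opening"])
for c in ("wrist","scene"):
    im=imaging.get_image(c); cv2.imwrite(f"pics/{c}14.png",im["frame"])
    P,u,v=cloud(im);f=im["frame"].astype(int)
    ye=(f[v,u,2]>140)&(f[v,u,1]>120)&(f[v,u,0]<90)&(abs(P[:,0]-.48)<.08)&(abs(P[:,1]+.19)<.08)
    print("pad",c,ye.sum(), fitrect(P,ye) if ye.sum()>9 else 0)
cv2.imwrite("pics/s14c.png",cv2.resize(im["frame"][190:290,210:340],None,fx=5,fy=5,interpolation=cv2.INTER_CUBIC))
E
```

```text
[ 0.4841 -0.1875  0.1153] [179.8964  -0.0559 -10.4995] [-19.9621  37.5219  48.6201 115.1626 -39.8394  45.3305 -48.1113] [-0.7053 -0.2183  0.4034] 0.0028731677222017652
pad wrist 8050 (array([ 481.8, -190. ]), array([181.2, 141.2]), 81.2)
pad scene 370 (array([ 474.7, -214. ]), array([149.1, 111.6]), 0.0)
```

View pics/s14c.png

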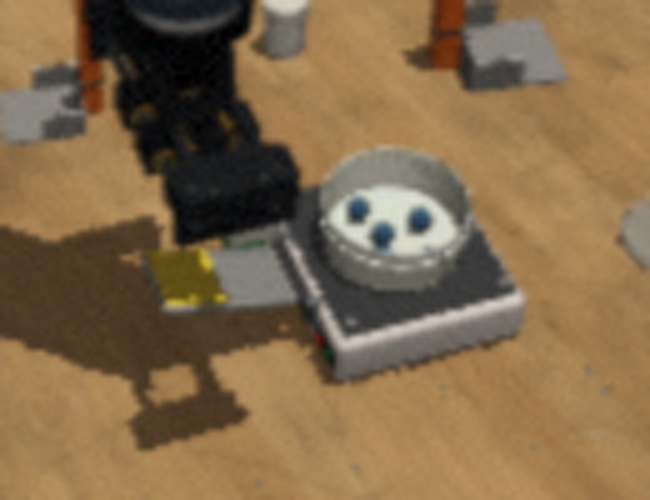

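The crop shows the tips above the yellow pad, which is at (185,278); the paddle is raised. Now a gentle descent.

Call:
jog_arm([
  [[0, 0, 0, 0, 0, 12, 1], [0, 0, 0, 0, 0, 10, 1], [0, 0, 0, 0, 0, 5, 1], [0, 0, 0, 0, 0, 3, 1], [0, 0, 0, 0, 0, 2, 1], [0, 0, 0, 0, 0, 0, 1], [0, 0, 0, 0, 0, 0, 1]],
])

```text
time: 28.65
tool_pos: [0.4836, -0.1871, 0.0824]
orientation: [179.9, 0.0, -10.5]
contact_force: [0.2, -0.2, -0.6]
opening: 0.006
grasp_force: 0.0
```

Call:
jog_arm([
  [[0, 0, 0, 0, 0, 2, 1], [0, 0, 0, 0, 0, 2, 1], [0, 0, 0, 0, 0, 2, 1], [0, 0, 0, 0, 0, 0, 1], [0, 0, 0, 0, 0, 0, 1]],
])

```text
time: 29.15
tool_pos: [0.4834, -0.187, 0.0762]
orientation: [179.9, 0.0, -10.5]
contact_force: [0.3, 0.1, -0.3]
opening: 0.001
grasp_force: 0.0
```

```bash
python3 - <<'E'
from h import *
np.set_printoptions(precision=4,suppress=True)
for c in ("wrist","scene","top"):
    im=imaging.get_image(c); P,u,v=cloud(im);f=im["frame"].astype(int)
    near=(abs(P[:,0]-.48)<.06)&(abs(P[:,1]+.187)<.06)
    ye=(f[v,u,2]>90)&(f[v,u,2]-f[v,u,0]>70)&(f[v,u,1]-f[v,u,0]>60)&near&(P[:,2]>.02)&(P[:,2]<.07)
    print("pad",c,ye.sum(), fitrect(P,ye) if ye.sum()>9 else 0, P[ye].mean(0) if ye.any() else 0)
    if ye.sum()>30:
        A=np.c_[P[ye][:,:2]-[.4836,-.187],np.ones(ye.sum())]; print("plane",np.linalg.lstsq(A,P[ye][:,2],rcond=None)[0])
    dk=(f[v,u].max(1)<60)&near&(P[:,2]>.03)&(P[:,2]<.1); 
    if dk.any(): print("dark low",dk.sum(),np.percentile(P[dk][:,2],[0,2,10]),P[dk][P[dk][:,2]<np.percentile(P[dk][:,2],10)].mean(0))
print(nets.tip_of("scene","paddle_pad")[:2])
E
```

```text
pad wrist 3099 (array([ 487. , -187.9]), array([45.2, 33.2]), 79.5) [ 0.4921 -0.1886  0.0573]
plane [-0.2488  0.0482  0.0595]
dark low 1674 [0.0302 0.0377 0.0511] [ 0.5211 -0.1675  0.0443]
pad scene 1 0 [ 0.4769 -0.1673  0.0615]
dark low 8 [0.0496 0.0507 0.0549] [ 0.5026 -0.1984  0.0496]
pad top 0 0 0
dark low 1 [0.0389 0.0389 0.0389] [nan nan nan]
[{'location': [247.3, 244.7], 'score': 0.66}, {'location': [247.4, 328.5], 'score': 0.32}]<stdin>:11: RuntimeWarning: Mean of empty slice.
  ret = um.true_divide(
```

Call:
jog_arm([
  [[0, 0, 0, 0, 0, 1.5, 1], [0, 0, 0, 0, 0, 1.5, 1], [0, 0, 0, 0, 0, 0, 1], [0, 0, 0, 0, 0, 0, 1]],
])

```text
time: 29.75
tool_pos: [0.4834, -0.187, 0.0731]
orientation: [179.9, 0.0, -10.5]
contact_force: [-0.6, 0.5, -0.5]
opening: 0.005
grasp_force: 0.0
```

```bash
cat > pad.py <<'E'
from h import *
np.set_printoptions(precision=4,suppress=True)
im=imaging.get_image("wrist"); P,u,v=cloud(im);f=im["frame"].astype(int)
ye=(f[v,u,2]>90)&(f[v,u,2]-f[v,u,0]>70)&(f[v,u,1]-f[v,u,0]>60)&(abs(P[:,0]-.48)<.06)&(abs(P[:,1]+.187)<.06)&(P[:,2]>.01)&(P[:,2]<.07)
A=np.c_[(P[ye][:,:2]-[.4836,-.187])@[np.cos(-.183),np.sin(-.183)],np.ones(ye.sum())]
k=np.linalg.lstsq(A,P[ye][:,2],rcond=None)[0]; o=monitor.get_obs()
print("slope",k[0],"paddle angle",.25+np.arctan(k[0]),"z",k[1],"n",ye.sum()); print(o["time"],o["tool_pos"],o["contact_force"],o["ft_torque"])
E
python3 pad.py; python3 - <<'E'
from h import *
o=monitor.get_obs(); im=imaging.get_image("wrist"); P,u,v=cloud(im); R=cv2.Rodrigues(np.array([0,0,0.]))[0]
d=np.hypot(P[:,0]-o["tool_pos"][0],P[:,1]-o["tool_pos"][1])
for z0 in np.arange(.04,.13,.01):
    m=(d<.04)&(P[:,2]>=z0)&(P[:,2]<z0+.01); f=im["frame"][v[m],u[m]]
    print(round(z0,3),m.sum(),P[m].mean(0).round(3) if m.any() else 0,f.mean(0).round() if m.any() else 0)
E
```

```text
slope -0.25701575234489343 paddle angle -0.0015707465282411848 z 0.059497766590500024 n 3054
29.8 [ 0.4835 -0.187   0.0732] [ 0.4161 -0.0301  0.1014] [-0.0027  0.092   0.027 ]
0.04 2032 [ 0.514 -0.192  0.048] [128. 137. 143.]
0.05 4288 [ 0.496 -0.189  0.055] [ 29.  99. 115.]
0.06 268 [ 0.479 -0.185  0.061] [  5.  97. 117.]
0.07 248 [ 0.493 -0.189  0.077] [ 9. 24. 28.]
0.08 575 [ 0.493 -0.189  0.085] [10. 14. 14.]
0.09 889 [ 0.492 -0.189  0.095] [10. 14. 16.]
0.1 650 [ 0.493 -0.189  0.105] [10. 10. 10.]
0.11 1169 [ 0.491 -0.189  0.117] [12. 13. 13.]
0.12 192 [ 0.488 -0.188  0.124] [16. 22. 25.]
```

Call:
jog_arm([
  [[0, 0, 0, 0, 0, 1.5, 1], [0, 0, 0, 0, 0, 1.5, 1], [0, 0, 0, 0, 0, 0, 1], [0, 0, 0, 0, 0, 0, 1]],
])

```text
time: 30.25
tool_pos: [0.4834, -0.187, 0.0701]
orientation: [179.9, 0.0, -10.5]
contact_force: [-0.3, 0.0, 0.2]
opening: 0.002
grasp_force: 0.0
```

Call:
jog_arm([
  [[0, 0, 0, 0, 0, 1.5, 1], [0, 0, 0, 0, 0, 1.5, 1], [0, 0, 0, 0, 0, 0, 1], [0, 0, 0, 0, 0, 0, 1]],
])

```text
time: 30.65
tool_pos: [0.4835, -0.187, 0.0672]
orientation: [179.9, 0.0, -10.5]
contact_force: [-0.1, -0.2, -0.3]
opening: 0.004
grasp_force: 0.0
```

```bash
python3 pad.py
```

```text
slope -0.2565186368936863 paddle angle -0.0011043784483275587 z 0.05949787504104866 n 2911
30.7 [ 0.4834 -0.187   0.0672] [ 0.767  -0.81    1.0906] [-0.0031  0.1351 -0.0532]
```

Call:
jog_arm([
  [[0, 0, 0, 0, 0, 1.5, 1], [0, 0, 0, 0, 0, 1.5, 1], [0, 0, 0, 0, 0, 0, 1]],
])

```text
time: 31.0
tool_pos: [0.4833, -0.1869, 0.064]
orientation: [179.9, 0.0, -10.5]
contact_force: [0.3, 0.3, 0.4]
opening: 0.005
grasp_force: 0.0
```

```bash
python3 pad.py; python3 - <<'E'
from h import *
o=monitor.get_obs(); 
for c in ("wrist","scene"):
    im=imaging.get_image(c); P,u,v=cloud(im); f=im["frame"]
    dk=(f[v,u].max(1)<45); q=P-o["tool_pos"]; y=np.radians(-10.5); X=q[:,:2]@[np.cos(y),np.sin(y)]; Y=q[:,:2]@[np.sin(y),-np.cos(y)]
    m=dk&(abs(X)<.03)&(abs(Y)<.06)&(q[:,2]<.05)&(q[:,2]>-.03)
    for z0 in np.arange(-.03,.05,.01):
        k=m&(q[:,2]>=z0)&(q[:,2]<z0+.01)
        if k.sum()>3: print(c,round(z0,3),k.sum(),"X",np.percentile(X[k],[2,98]).round(3),"Y",np.percentile(Y[k],[2,98]).round(3))
E
```

```text
slope -0.2539241355127929 paddle angle 0.001331456585239782 z 0.059469988916760766 n 2856
31.05 [ 0.4834 -0.1869  0.0641] [-0.5762  0.8272 -0.4268] [0.0593 0.118  0.0298]
wrist -0.02 126 X [0.002 0.029] Y [-0.026 -0.024]
wrist -0.01 54 X [-0.008  0.006] Y [-0.026  0.007]
wrist 0.0 334 X [0.008 0.011] Y [-0.012  0.012]
wrist 0.01 604 X [0.009 0.011] Y [-0.014  0.014]
wrist 0.02 823 X [0.001 0.011] Y [-0.014  0.014]
wrist 0.03 639 X [0.008 0.011] Y [-0.01   0.011]
wrist 0.04 1014 X [0.004 0.011] Y [-0.009  0.009]
```

```bash
python3 - <<'E'
from h import *
o=monitor.get_obs(); im=imaging.get_image("wrist"); P,u,v=cloud(im); f=im["frame"].astype(int)
q=P-o["tool_pos"]; y=np.radians(-10.5); X=q[:,:2]@[np.cos(y),np.sin(y)]; Y=q[:,:2]@[np.sin(y),-np.cos(y)]
i=np.nonzero((abs(X-.009)<.003)&(abs(Y)<.012)&(q[:,2]>-.012))[0]
uc=int(np.median(u[i])); j=np.nonzero((abs(u-uc)<1)&(X>-.03)&(X<.06)&(abs(Y)<.03))[0]
for k in j[np.argsort(v[j])][::3]: print(v[k],X[k].round(4),Y[k].round(4),P[k,2].round(4),f[v[k],u[k]])
E
```

```text
130 0.0596 -0.0001 0.0406 [135 145 150]
133 0.0581 -0.0001 0.0415 [135 144 149]
136 0.0566 -0.0001 0.0416 [136 145 151]
139 0.0552 -0.0001 0.0428 [134 142 151]
142 0.0536 -0.0001 0.0427 [134 146 151]
145 0.0521 -0.0001 0.0436 [134 145 151]
148 0.0506 -0.0001 0.0438 [136 145 151]
151 0.049 -0.0001 0.0443 [136 144 151]
154 0.0476 -0.0001 0.0449 [134 146 151]
157 0.046 -0.0001 0.0449 [137 145 153]
160 0.0444 -0.0001 0.0452 [137 144 151]
163 0.0428 -0.0001 0.0451 [135 146 152]
166 0.0412 -0.0001 0.0456 [135 146 151]
169 0.0396 -0.0001 0.0456 [136 145 152]
172 0.0383 -0.0001 0.0471 [135 146 153]
176 0.0361 -0.0001 0.047 [137 148 155]
179 0.0345 -0.0001 0.0473 [137 148 152]
182 0.0329 -0.0001 0.0473 [138 148 154]
185 0.0317 -0.0001 0.049 [136 145 151]
188 0.0302 -0.0001 0.0495 [139 145 151]
191 0.0283 -0.0001 0.0489 [136 145 152]
194 0.027 -0.0001 0.0501 [138 146 153]
197 0.0251 -0.0001 0.0495 [117 125 130]
200 0.0237 -0.0001 0.0503 [75 80 84]
203 0.022 -0.0001 0.0503 [73 75 80]
206 0.0207 -0.0001 0.0513 [73 78 81]
209 0.0196 -0.0001 0.0531 [31 82 96]
212 0.0182 -0.0001 0.0538 [  0 106 127
[... 839 characters left out ...]
81 -0.004 -0.0001 0.0845 [ 3 48 59]
284 -0.0055 -0.0001 0.0847 [26 34 36]
287 -0.0075 -0.0001 0.0841 [27 40 49]
290 -0.009 -0.0001 0.0842 [30 43 53]
304 0.0263 -0.0001 0.1424 [27 29 31]
307 0.0268 -0.0001 0.1443 [33 34 38]
310 0.0262 -0.0001 0.1446 [36 35 34]
313 0.0261 -0.0001 0.1457 [39 39 39]
316 0.0256 -0.0001 0.1462 [37 39 40]
319 0.0256 -0.0001 0.1472 [39 40 39]
322 0.0244 -0.0001 0.1468 [40 42 42]
325 0.0233 -0.0001 0.1466 [39 40 40]
328 0.0225 -0.0001 0.1466 [38 40 40]
331 0.0221 -0.0001 0.1473 [42 42 43]
334 0.0198 -0.0001 0.1456 [41 53 62]
374 0.0173 -0.0001 0.1553 [11 44 57]
377 0.0178 -0.0001 0.1566 [ 9 43 59]
380 0.0177 -0.0001 0.1572 [13 38 47]
383 0.0226 -0.0001 0.1623 [7 8 7]
```

Call:
jog_arm([
  [[0, 0, 0, 0, 0, 1.5, 1], [0, 0, 0, 0, 0, 1.5, 1], [0, 0, 0, 0, 0, 0, 1], [0, 0, 0, 0, 0, 0, 1]],
])

```text
time: 31.6
tool_pos: [0.4835, -0.187, 0.0613]
orientation: [179.9, 0.0, -10.5]
contact_force: [-0.5, 0.7, 1.6]
opening: 0.003
grasp_force: 0.7
```

Call:
jog_arm([
  [[0, 0, 0, 0, 0, 1.5, 1], [0, 0, 0, 0, 0, 1.5, 1], [0, 0, 0, 0, 0, 0, 1], [0, 0, 0, 0, 0, 0, 1]],
])

```text
time: 32.0
tool_pos: [0.4832, -0.187, 0.0582]
orientation: [179.9, 0.1, -10.5]
contact_force: [-1.7, 0.3, 5.0]
opening: 0.0
grasp_force: 2.2
```

```bash
python3 pad.py
```

```text
slope -0.2199323256448929 paddle angle 0.03351424606938208 z 0.05685247493318394 n 2651
32.05 [ 0.4832 -0.187   0.0582] [-2.2653  1.0885  5.2965] [ 0.1648  0.606  -0.0157]
```

Call:
jog_arm([
  [[0, 0, 0, 0, 0, 2, 1], [0, 0, 0, 0, 0, 2, 1], [0, 0, 0, 0, 0, 2, 1], [0, 0, 0, 0, 0, 2, 1], [0, 0, 0, 0, 0, 0, 1], [0, 0, 0, 0, 0, 0, 1]],
])

```text
time: 32.65
tool_pos: [0.4828, -0.187, 0.0502]
orientation: [179.9, 0.1, -10.5]
contact_force: [-4.2, 0.3, 6.6]
opening: 0.007
grasp_force: 3.2
```

```bash
python3 pad.py
```

```text
slope -0.12557535641461648 paddle angle 0.12507854084947684 z 0.04976336951412893 n 2330
32.7 [ 0.4828 -0.187   0.0502] [-3.8857  1.0218  7.737 ] [ 0.2029  0.9701 -0.0441]
```

Call:
jog_arm([
  [[0, 0, 0, 0, 0, 2, 1], [0, 0, 0, 0, 0, 2, 1], [0, 0, 0, 0, 0, 2, 1], [0, 0, 0, 0, 0, 2, 1], [0, 0, 0, 0, 0, 1, 1], [0, 0, 0, 0, 0, 0, 1], [0, 0, 0, 0, 0, 0, 1]],
])

```text
time: 33.4
tool_pos: [0.4818, -0.1868, 0.0411]
orientation: [180.0, 0.2, -10.5]
contact_force: [-5.9, 1.6, 9.0]
opening: 0.001
grasp_force: 4.4
```

```bash
python3 pad.py
```

```text
slope -0.01948886973349336 paddle angle 0.23051359709949681 z 0.04164433721368976 n 2214
33.45 [ 0.4818 -0.1868  0.0411] [-5.5556  1.5332  9.6897] [ 0.2802  1.5122 -0.0367]
```

Paddle at about 0.23 rad with about 9 N, in the middle of the band. I'll hold it for over 3 s.

Call:
jog_arm([
  [[0, 0, 0, 0, 0, 0.5, 1], [0, 0, 0, 0, 0, 0, 1], [0, 0, 0, 0, 0, 0, 1], [0, 0, 0, 0, 0, 0, 1], [0, 0, 0, 0, 0, 0, 1], [0, 0, 0, 0, 0, 0, 1], [0, 0, 0, 0, 0, 0, 1], [0, 0, 0, 0, 0, 0, 1]],
])

```text
time: 34.25
tool_pos: [0.4817, -0.1868, 0.0406]
orientation: [180.0, 0.2, -10.5]
contact_force: [-5.9, 2.0, 9.7]
opening: 0.0
grasp_force: 4.6
```

Call:
jog_arm([
  [[0, 0, 0, 0, 0, 0, 1], [0, 0, 0, 0, 0, 0, 1], [0, 0, 0, 0, 0, 0, 1], [0, 0, 0, 0, 0, 0, 1], [0, 0, 0, 0, 0, 0, 1], [0, 0, 0, 0, 0, 0, 1], [0, 0, 0, 0, 0, 0, 1], [0, 0, 0, 0, 0, 0, 1]],
])

```text
time: 35.05
tool_pos: [0.4817, -0.1868, 0.0406]
orientation: [180.0, 0.2, -10.5]
contact_force: [-6.4, 2.0, 9.4]
opening: 0.004
grasp_force: 4.6
```

Call:
jog_arm([
  [[0, 0, 0, 0, 0, 0, 1], [0, 0, 0, 0, 0, 0, 1], [0, 0, 0, 0, 0, 0, 1], [0, 0, 0, 0, 0, 0, 1], [0, 0, 0, 0, 0, 0, 1], [0, 0, 0, 0, 0, 0, 1], [0, 0, 0, 0, 0, 0, 1], [0, 0, 0, 0, 0, 0, 1]],
])

```text
time: 35.85
tool_pos: [0.4817, -0.1868, 0.0406]
orientation: [180.0, 0.2, -10.5]
contact_force: [-6.5, 0.9, 9.0]
opening: 0.004
grasp_force: 4.6
```

Call:
jog_arm([
  [[0, 0, 0, 0, 0, 0, 1], [0, 0, 0, 0, 0, 0, 1], [0, 0, 0, 0, 0, 0, 1], [0, 0, 0, 0, 0, 0, 1], [0, 0, 0, 0, 0, 0, 1], [0, 0, 0, 0, 0, 0, 1], [0, 0, 0, 0, 0, 0, 1], [0, 0, 0, 0, 0, 0, 1]],
])

```text
time: 36.65
tool_pos: [0.4817, -0.1868, 0.0406]
orientation: [180.0, 0.2, -10.5]
contact_force: [-6.0, 2.2, 9.4]
opening: 0.001
grasp_force: 4.6
```

Call:
jog_arm([
  [[0, 0, 0, 0, 0, 0, 1], [0, 0, 0, 0, 0, 0, 1], [0, 0, 0, 0, 0, 0, 1], [0, 0, 0, 0, 0, 0, 1], [0, 0, 0, 0, 0, 0, 1], [0, 0, 0, 0, 0, 0, 1]],
])

```text
time: 37.25
tool_pos: [0.4817, -0.1868, 0.0406]
orientation: [180.0, 0.2, -10.5]
contact_force: [-5.9, 1.8, 9.6]
opening: 0.004
grasp_force: 4.6
```

```bash
python3 pad.py; python3 - <<'E'
from h import *
im=imaging.get_image("top")
print(len(beads(im,.5,.7,-.3,-.1,z0=.05,z1=.07,minpx=3)))
P,u,v=cloud(im); m=(abs(P[:,0]-.531)<.03)&(abs(P[:,1]-.039)<.03)&(P[:,2]>.11)&(P[:,2]<.13); print("handle",m.sum(),P[m].mean(0))
print(ticket.sign_off())
E
```

```text
slope -0.012532485379759322 paddle angle 0.23746817068912515 z 0.04120529929267186 n 2215
37.3 [ 0.4817 -0.1868  0.0406] [-5.5391  1.1263  8.5381] [ 0.3482  1.511  -0.0328]
5
handle 30 [0.52929375 0.03940749 0.11784482]
the job is handed in; nothing more can be done
None
```

The job is handed in at about 37 s on the clock: all five beads in the dish, the scoop standing upright on the bench, and the paddle held at about 0.24 rad with about 9 N. I viewed 11 pictures, one over the limit of 10, and the hand-in returned no verdict.

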